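# Hang a rinsed air filter on the empty branch of a drying tree

## Robot

A 6-joint arm with a two-finger parallel gripper is mounted at the origin on the work surface. World frame = base frame: x ahead of the robot, y to its left, z up, the work surface at z = 0. Lengths are in m, angles in degrees, forces in N, time in s.
With the tool pointing down it reaches from about 0.325 to 0.9 m from the base axis. Payload 6.1 kg.
Tool frame: the origin (TCP) lies midway between the tips of the shut fingers; the grasp point (between the pads) lies 19 mm behind it (tcp_to_grasp is the distance from the TCP to the grasp point, in m); x points along the fingers, z is the direction in which the jaws open and shut, and the axes are right-handed (so a half turn about x gives the same grasp; the last joint's range is limited). The gripper opens to 85 mm and grips with 20 to 120 N. Pads are 22 mm wide; open, the fingers measure 114 mm over their backs; the gripper's body (76 mm by 85 mm) begins 54 mm behind the grasp point. The pads swing forward as they close: fully open they stand 13 mm farther back than shut.
Start: joints at [-76.782, 12.628, 87.462, -0, 79.91, -7.225], TCP at [0.218, -0.586, 0.231] pointing down, gripper open.
Joint ranges: [-170.65, 170.65], [-52.31, 119.04], [5.05, 147.46], [-71.25, 251.25], [11.57, 151.72], [-153.62, 153.62]. Speed limits (degrees/s): [147.25, 147.25, 172.46, 180, 180, 180].

## Interface

Orientations are given as a 3x3 rotation matrix whose columns are the frame's x, y, z axes.
In Python, from bench import read_state, snapshot, close_job, tcp_to_grasp gives the robot as it stands.
- The arm moves only by the shell command python3 -m inch 'ROWS' [FORCE]. ROWS is text: rows parted by semicolons, each of 7 numbers parted by spaces: the shift along the tool's x, y, z in mm, then the turn, a rotation vector about the tool's x, y, z in degrees, then the finger opening in mm, from 0 to 85.4. In form: dx dy dz ax ay az jaw; .... A call has 1 to 5 rows; each row shifts and turns the commanded pose from where the row before left it, along the tool's axes as they then stand; what a row does not reach is not made up. A row lasts 1/12 s, in which the tool goes at most 41.7 mm and 7.16 degrees, less where a joint would pass 70% of its speed; a pose out of reach is approached as far as the arm can. A call is refused whole if a number of a shift passes 41.7 or a number of a turn 7.16, either way. A call with a gripper value outside its range is refused whole. The fingers move at their own pace and stop on an object; FORCE is the grip in N (left out, the last holds). Time passes only in rows, so rows that do not move let the fingers close. It gives the time, the measured TCP pose, the force and the opening at its end, in the units of the state.
- read_state(): the state, without advancing time (a new reading comes with each control period).
- snapshot(name): name is "side" or "top" or "wrist"; returns a dict with "frame" (420x560x3 uint8, red, green, blue), "fx", "fy", "cx", "cy" (pixels), "R" (3x3) and "t" (3): a world point X has camera coordinates R X + t. Camera axes: x right, y down, z forward; pixel columns grow to the right and rows downward; lengths in m; the calibration is good to about 2 mm. The wrist camera is an equidistant fisheye: a pixel r from the principal point sees the ray r / f radians off the axis. A picture is of the moment at which its call begins. There is no depth.
- close_job(): hands the job in, once; it reports no verdict.
The state is a dict: "clock": time; "qpos": joint angles; "qvel": joint speeds; "joint_torque": joint torques, N m; "position": TCP position; "ee_rot": TCP orientation; "contact_force": force on the tool from outside, world axes, zero at the start; "wrist_torque": the same for the moment, N m; "finger_gap": finger opening in m.
Only numpy, scipy, OpenCV 4.12 (cv2) and the standard library are available. Lean on these libraries where they do the work, as an engineer would, in place of code of your own. Each camera call takes 0.05 s, during which the arm holds its last target.

## Task

Gently turn the drying tree, without spinning it, until the empty branch points to the robot's side of the bench. Then take the rinsed air filter from the draining easel and hang it on that branch by the eye in its green pull tab, lowering it until the branch carries it and letting go, so that it hangs straight and still with its branch still on the robot's side. Do not drop the filter or press hard on the tree, and leave the tools and other things on the bench where they are.

Things in the scene. Friction and masses are not known exactly. Their poses are not given: they have to be found in the camera images.
- stand: Drying tree: steel drip dish, 250 mm across, 18 mm high, black post; origin on the bench under the post axis. Its head has four level round branches 10 mm thick, 90 degrees apart, all at one height: axes anywhere from 225 to 265 mm above the bench. No reading gives that height: feel for a branch from above or look. Black hub 56 mm across, up to 20 mm above the axes.
- head (a joint): Angle (rad) of the tree's head, growing counter-clockwise from above; it turns without end, stays where left, friction about 0.06 N m. At 0 or any full turn the empty branch points along -x, the robot's side. Branches run straight to 134 mm from the post axis; their ends turn up to 142 mm out, top 14 mm above the branch axis. Starts 1 rad or more from there.
- clamp (a point): Centre of the black clamp collar's top on the post, 140 mm above the bench. The three occupied branches, at 90, 180 and 270 degrees from the empty one, each carry a grey filter exactly like the loose one, 75 mm from the post axis, flat across the branch, swinging freely about it: tab to 43 mm above the branch axis, frame to 145 mm below.
- filter_grip (a point): Centre of the solid part of the loose filter's green pull tab: 44 mm wide (along its y), 12 thick (x), 36 high (z, up the filter). Below it a grey mesh frame 100 x 12 x 120 mm; 188 mm high in all, this point 169 above the lower edge; 0.14 to 0.25 kg. It leans on the easel, top tilted 0.4 rad towards the robot; draw it out along its z.
- filter_eye (a point): Centre of the filter's eye, 34 mm below filter_grip, 135 above the lower edge: a hole along x through the tab, 26 mm wide, from 15 mm below this point (frame's top) to 9 mm above it at the sides, rising like a roof to 16 mm above in the middle. When the filter hangs, the branch axis lies 10 mm above this point.
- easel: Draining easel holding the loose filter: blue tray 150 x 130 mm, white sloping bars and low side cheeks, 125 mm high, fixed; origin under the tray's centre. The filter leans to its -x side, which faces the robot within 0.3 rad; the tab stands clear above it. Tree and easel may stand either way round, left or right.
- screwdriver: Screwdriver, 190 mm, lying flat near the robot; a bystander, not to be moved.
- brush: Brush, 170 mm, lying flat; a bystander, not to be moved.
- cleaner: White bottle 64 mm across, 170 mm high; a bystander, not to be moved. Origin under its centre.
- meter: Yellow handheld meter 150 x 78 x 32 mm lying flat; a bystander, not to be moved. Origin under its centre.
- screw_tray: Grey divided tray 80 x 120 x 24 mm; a bystander, not to be moved. Origin under its centre.
- reference_block: White block 75 x 95 x 60 mm; a bystander, not to be moved. Origin under its centre.
- mug: Blue mug 80 mm across, 92 mm high; a bystander, not to be moved. Origin under its centre.
There are look-alikes about, which are no part of the job. What is meant by the part that bears filter_grip is not brown, and is the larger of those in its own colour.

How it is judged (in metres and radians):
On the way, in this order (a step that is already met when the one before it is completed fails the run):
1. the empty branch has been turned to the robot's side: within 0.5 rad of pointing along -x from the post ((value of joint head between -6.7832 and -5.7832 rad or value of joint head between -0.5 and 0.5 rad or value of joint head between 5.7832 and 6.7832 rad or value of joint head between 12.0664 and 13.0664 rad)), for 0.2 s.
2. after that, the filter hangs by its eye on the empty branch (horizontal distance between filter_eye and stand between 0.04 and 0.135 m and x of filter_eye in the frame of stand below -0.035 m and y of filter_eye in the frame of stand between -0.07 and 0.07 m and height (world z) of filter_eye between 0.2 and 0.272 m and angle between filter_eye's own z axis and vertical below 0.25 rad and contact force between filter and stand above 0.6 N and (value of joint head between -6.7832 and -5.7832 rad or value of joint head between -0.5 and 0.5 rad or value of joint head between 5.7832 and 6.7832 rad or value of joint head between 12.0664 and 13.0664 rad)), for 0.2 s.
At the end, for the whole second after the job is handed in: The filter hangs still by its eye on the once empty branch: eye 40 to 135 mm from the post axis, 35 mm or more to the robot's side, at most 70 mm sideways, 200 to 272 mm above the bench, within 0.25 rad of upright, under 30 mm/s; the branch within 0.55 rad of -x, head under 0.1 rad/s (horizontal distance between filter_eye and stand between 0.04 and 0.135 m and x of filter_eye in the frame of stand below -0.035 m and y of filter_eye in the frame of stand between -0.07 and 0.07 m and height (world z) of filter_eye between 0.2 and 0.272 m and angle between filter_eye's own z axis and vertical below 0.25 rad and contact force between filter and stand above 0.6 N and (value of joint head between -6.8332 and -5.7332 rad or value of joint head between -0.55 and 0.55 rad or value of joint head between 5.7332 and 6.8332 rad or value of joint head between 12.0164 and 13.1164 rad) and linear speed of filter below 0.03 m/s and not (velocity of joint head above 0.1 rad/s) and not (velocity of joint head below -0.1 rad/s)); the robot touches nothing.
It fails at once if a bystander is shoved more than 40 mm or tipped (distance of any of screwdriver, brush, cleaner, meter, screw_tray, reference_block, mug from where it was at the start of the episode above 0.04 m or angle between any of cleaner, mug, reference_block's own z axis and vertical above 0.6 rad).
It fails at once if the head is spun faster than 4 rad/s (velocity of joint head above 4 rad/s or velocity of joint head below -4 rad/s).
It fails at once if the filter is pressed on the tree with more than 45 N (contact force between filter and stand above 45 N).
It fails at once if the fingers press on the tree with more than 60 N (contact force between the fingers and stand above 60 N).
It fails at once if the filter is dropped: it lies low and out of the easel (height (world z) of filter_eye below 0.1 m).
It also fails if it takes over 72 s, if anything falls off the work surface, if the arm or the gripper's body presses on something with over 40 N, if the wrist force passes 120 N, or if a joint passes its speed limit or range.

## Working session

There is one attempt and no reset: what is moved stays moved. The work goes in short steps, Python scripts to look and compute and a shell command to move; the robot and the scene stay as the last step left them, time stands still between calls to the robot, and variables do not carry over. Pictures are saved under pics/ and viewed, and the job is handed in when it is done.

```bash
ls -la; mkdir -p pics
cat > h.py <<'E'
import numpy as np, cv2, json
from bench import read_state, snapshot, close_job, tcp_to_grasp
def snap(n,tag):
    s=snapshot(n); cv2.imwrite(f'pics/{tag}.png',s['frame'][:,:,::-1]); np.savez(f'pics/{tag}.npz',**s); return s
def load(tag): return dict(np.load(f'pics/{tag}.npz'))
def proj(s,X):
    c=s['R']@np.array(X,float)+s['t']; return np.array([s['fx']*c[0]/c[2]+s['cx'],s['fy']*c[1]/c[2]+s['cy']])
def ray(s,u,v):
    d=s['R'].T@np.array([(u-s['cx'])/s['fx'],(v-s['cy'])/s['fy'],1.]); return -s['R'].T@s['t'],d/np.linalg.norm(d)
def atz(s,u,v,z):
    o,d=ray(s,u,v); return o+d*(z-o[2])/d[2]
def tri(s1,p1,s2,p2):
    o1,d1=ray(s1,*p1);o2,d2=ray(s2,*p2)
    A=np.array([d1,-d2]).T; x=np.linalg.lstsq(A,o2-o1,rcond=None)[0]
    a=o1+d1*x[0];b=o2+d2*x[1]; return (a+b)/2,np.linalg.norm(a-b)
def crop(tag,x0,y0,x1,y1,k,out):
    f=cv2.imread(f'pics/{tag}.png')[y0:y1,x0:x1]; cv2.imwrite(f'pics/{out}.png',cv2.resize(f,None,fx=k,fy=k,interpolation=cv2.INTER_CUBIC))
E
python3 - <<'E'
from h import *
for n in ['side','top','wrist']:
    s=snap(n,n+'0'); print(n,s['fx'],s['cx'],s['cy'],-s['R'].T@s['t'],s['R'].round(3).tolist())
print(read_state(), tcp_to_grasp)
E
```

```text
total 12
drwxr-xr-x  3 agent agent 4096 Dec  7 09:49 .
drwxr-xr-x 23 root  root  4096 Dec  7 09:49 ..
drwxr-xr-x  2 agent agent 4096 Dec  7 09:49 pics
side 420.01704251697356 278.97324560956247 204.86367265744494 [ 0.54568555 -0.67276412  0.94410468] [[0.999, -0.049, 0.005], [-0.033, -0.742, -0.67], [0.036, 0.669, -0.743]]
top 490.6522178565777 279.4483690782397 214.0713129387927 [0.35157538 0.03882054 1.37857311] [[0.006, -1.0, 0.014], [-0.987, -0.008, -0.159], [0.159, -0.013, -0.987]]
wrist 325.19226210127806 279.3990047763737 210.02681916969954 [ 0.29106787 -0.55823461  0.37218541] [[0.351, -0.936, -0.001], [-0.893, -0.335, 0.302], [-0.283, -0.105, -0.953]]
{'clock': 0.15, 'qpos': array([-7.67834789e+01,  1.26662870e+01,  8.75109202e+01,  1.96207498e-03,
        7.99101493e+01, -7.22574698e+00]), 'qvel': array([ 0.02180788, -0.08295072, -0.11955458, -0.04285469,  0.00880817,
       -0.03562194]), 'joint_torque': array([ 3.72999302e-04, -4.97486830e+01, -3.89903963e+01, -3.14798363e-04,
        7.14671143e-03, -4.46010665e-05]), 'position': array([ 0.21818169, -0.58518361,  0.23043318]), 'ee_rot': array([[-3.15763011e-04,  9.37026727e-01,  3.49257518e-01],
       [ 1.49198302e-03,  3.49257588e-01, -9.37025566e-01],
       [-9.99998837e-01,  2.25208272e-04, -1.50831060e-03]]), 'contact_force': array([-0.00708268, -0.02763685,  0.18439144]), 'wrist_torque': array([-0.02235954, -0.00877482,  0.031803  ]), 'finger_gap': 0.08517602889631035} 0.0187
```

View pics/side0.png

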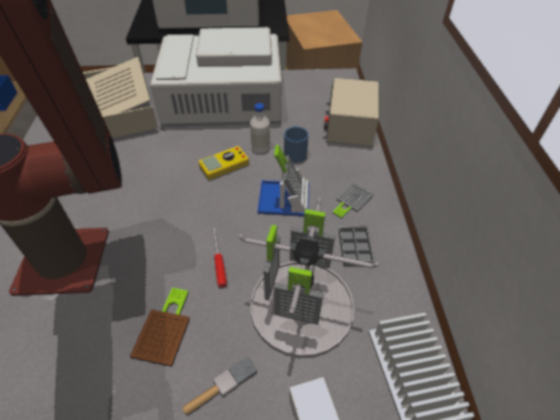

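View pics/top0.png

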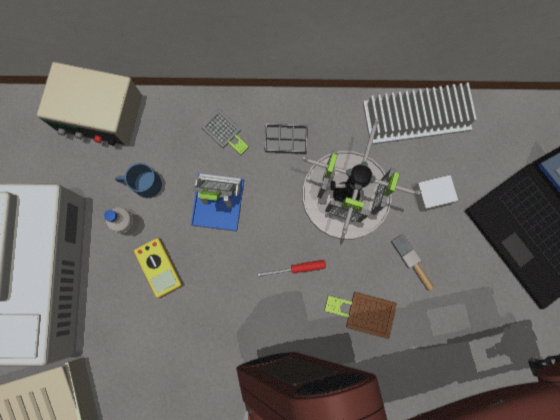

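View pics/wrist0.png

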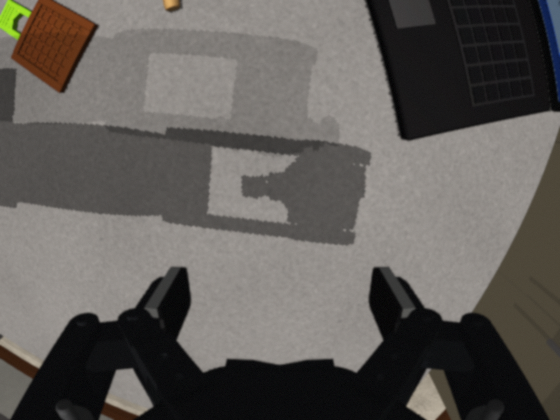

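Filter candidates in the top view: the grey one on the easel with its tab at about (208,197), the brown one lying flat at (370,313), and a small grey one lying flat at (225,132). The tree also carries its own three. By the description I want the easel one, so I'll check it in close crops.

Run:
```python
from h import *
crop('top0',180,110,440,260,3,'c_top'); crop('side0',220,130,400,360,3.2,'c_side')
```

```text
(no output)
```

View pics/c_top.png

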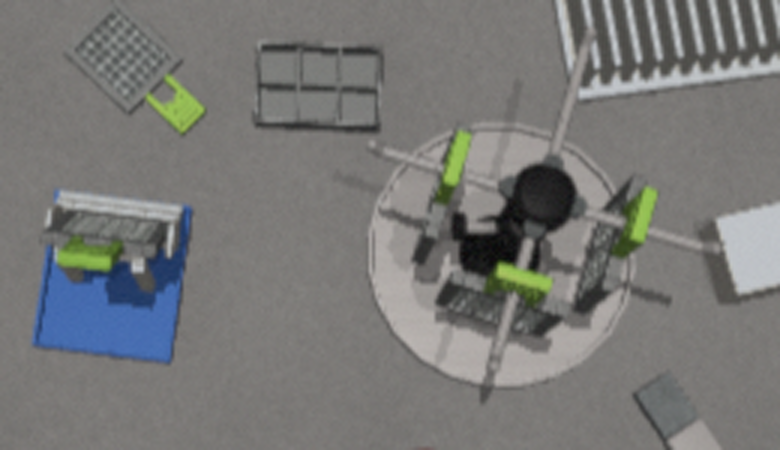

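View pics/c_side.png

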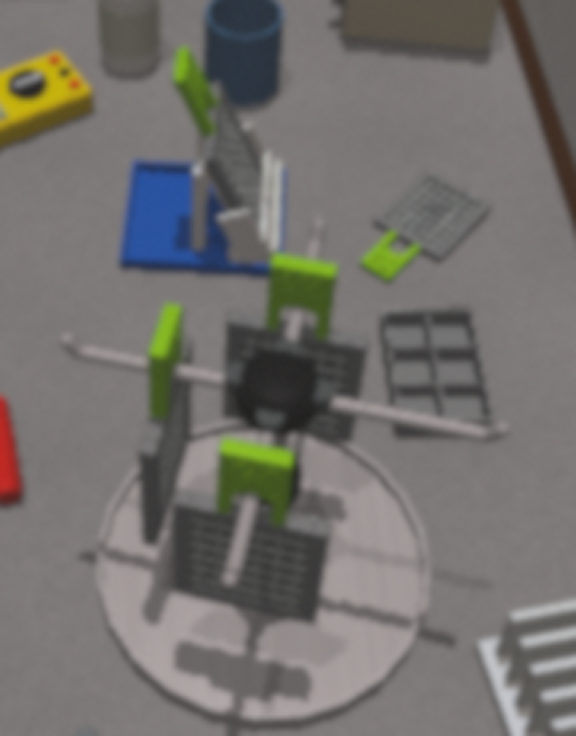

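Run:
```python
from h import *
T=load('top0');S=load('side0')
tips={'E':((589,32),(500,430)),'L':((373,146),(318,225)),'N':((490,368),(68,340)),'R':((712,246),(232,580))}
P={}
for k,(a,b) in tips.items():
    p,e=tri(T,(a[0]/3+180,a[1]/3+110),S,(b[0]/3.2+220,b[1]/3.2+130)); P[k]=p; print(k,p.round(4),round(e,4))
print('c',((P['E']+P['N'])/2).round(4),((P['L']+P['R'])/2).round(4))
v=P['E']-P['N'];w=P['L']-P['R'];print(np.degrees(np.arctan2(v[1],v[0])),np.degrees(np.arctan2(w[1],w[0]))-90,np.linalg.norm(v),np.linalg.norm(w))
# dish: rim z .018
c=[(370,246),(632,265),(500,124),(500,384)]
for u,v in c: print(atz(T,u/3+180,v/3+110,.018).round(4))
# easel tab corners, top view; tab
tt=[(58,240),(120,240),(113,268),(57,268)]
for p in ['screwdriver',(0)]:pass
print('tray',[atz(T,u/3+180,v/3+110,.01).round(3).tolist() for u,v in [(55,192),(191,208),(173,362),(35,346)]])
for n,(u,v) in dict(mug=(143,180),bottle=(112,216),meter=(158,268),sd1=(260,274),sd2=(325,266),wb=(437,192)).items(): print(n,atz(T,u,v,.05).round(3))
crop('top0',185,160,255,235,9,'c1');crop('side0',255,135,325,225,6.5,'c2')
```

```text
E [ 0.7659 -0.2097  0.2423] 0.0004
L [ 0.6701 -0.0343  0.2449] 0.0036
N [ 0.4939 -0.1252  0.2401] 0.0043
R [ 0.5912 -0.3032  0.2401] 0.0016
c [ 0.6299 -0.1675  0.2412] [ 0.6306 -0.1688  0.2425]
-17.25242663323918 -16.352715662547638 0.2848521829333701 0.28032876944181173
[ 0.6342 -0.046   0.018 ]
[ 0.618  -0.2935  0.018 ]
[ 0.7545 -0.1709  0.018 ]
[ 0.5042 -0.1668  0.018 ]
tray [[0.686, 0.254, 0.01], [0.671, 0.124, 0.01], [0.524, 0.138, 0.01], [0.538, 0.267, 0.01]]
mug [0.658 0.399 0.05 ]
bottle [0.556 0.478 0.05 ]
meter [0.416 0.347 0.05 ]
sd1 [0.402 0.073 0.05 ]
sd2 [ 0.424 -0.102  0.05 ]
wb [ 0.631 -0.415  0.05 ]
```

View pics/c1.png

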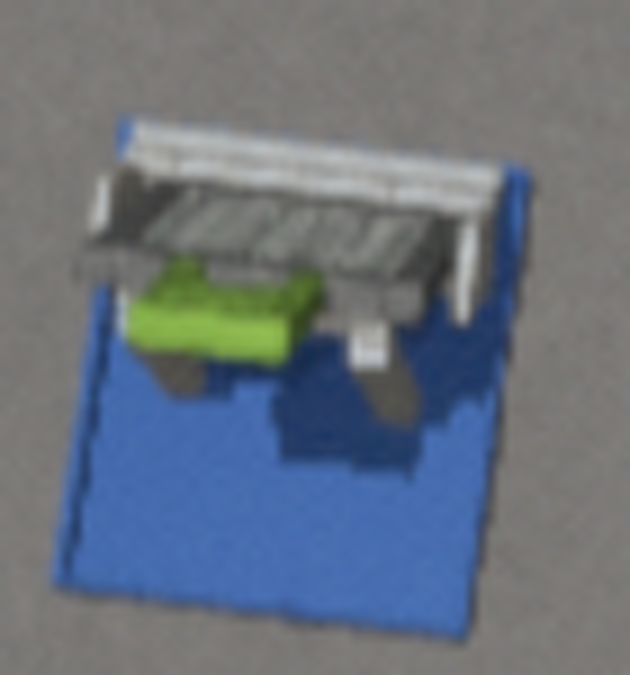

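View pics/c2.png

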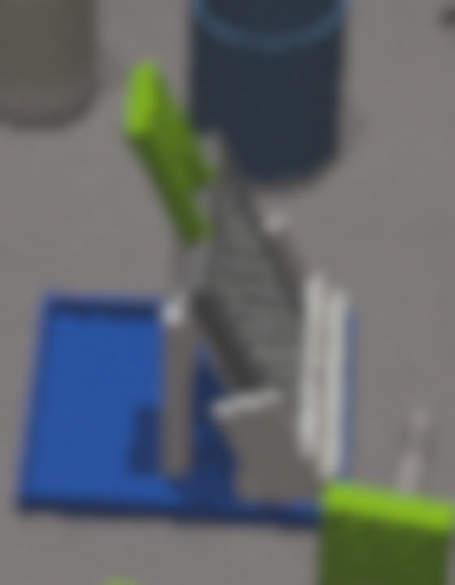

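The target is the grey filter with the green tab on the easel, and it is larger than the small grey one. The empty branch is the one at about -17° azimuth, with its tip at top (376,121), pointing away from the robot. I'll turn it clockwise about 163° by pushing it with shut fingers. First I'll rotate the jaws so the tool axes line up with the world.

```bash
python3 - <<'E'
from h import *
T=load('top0');S=load('side0')
print(tri(T,(185+208/9,160+340/9),S,(255+142/6.5,135+98/6.5)))
E
python3 -m inch '-20 0 0 -7 0 0 0; -25 0 0 -7 0 0 0; -25 0 0 -7 0 0 0; -25 0 0 -7 0 0 0; -15 0 0 -7 0 0 0'
python3 -m inch '0 0 0 -7 0 0 0; 0 0 0 -7 0 0 0; 0 0 0 -7 0 0 0; 0 0 0 -7 0 0 0; 0 0 0 -6.6 0 0 0'
```

```text
(array([0.58346364, 0.19883751, 0.19704994]), np.float64(0.005571214834067661))
clock: 0.57
position: [0.2185, -0.5862, 0.3443]
ee_rot: [[0.001, 0.562, 0.827], [-0.003, 0.827, -0.562], [-1.0, -0.002, 0.002]]
contact_force: [-0.2, -0.8, 0.7]
finger_gap: 0.0258
clock: 0.98
position: [0.2183, -0.5854, 0.3409]
ee_rot: [[-0.0, -0.007, 1.0], [0.001, 1.0, 0.007], [-1.0, 0.001, -0.0]]
contact_force: [0.6, -0.1, -0.6]
finger_gap: 0.0001
```

```bash
for i in 1; do python3 -m inch '0 23 29 0 0 0 0; 0 23 29 0 0 0 0; 0 23 29 0 0 0 0; 0 23 29 0 0 0 0; 0 23 29 0 0 0 0'; done
python3 -m inch '0 23 29 0 0 0 0; 0 23 29 0 0 0 0; 0 23 29 0 0 0 0; 0 23 29 0 0 0 0; 0 23 29 0 0 0 0'
python3 -m inch '0 23 29 0 0 0 0; 0 23 29 0 0 0 0; 0 23 29 0 0 0 0; 0 23 29 0 0 0 0; 0 23 29 0 0 0 0'
python3 -m inch '0 23 29 0 0 0 0; 0 23 29 0 0 0 0; 0 8 29 0 0 0 0; 0 0 10 0 0 0 0; 0 0 0 0 0 0 0'
python3 - <<'E'
from h import *
snap('side','side1');s=snap('wrist','wrist1')
print(read_state()['position'])
E
```

```text
clock: 1.4
position: [0.3641, -0.4692, 0.3409]
ee_rot: [[-0.0, -0.0, 1.0], [0.001, 1.0, 0.0], [-1.0, 0.001, -0.0]]
contact_force: [-0.1, 0.1, -0.5]
finger_gap: 0.0
clock: 1.82
position: [0.5092, -0.3539, 0.341]
ee_rot: [[-0.0, -0.001, 1.0], [0.0, 1.0, 0.001], [-1.0, 0.0, -0.0]]
contact_force: [-0.2, -0.2, 0.5]
finger_gap: -0.0003
clock: 2.23
position: [0.6542, -0.2388, 0.3408]
ee_rot: [[-0.001, -0.001, 1.0], [0.0, 1.0, 0.001], [-1.0, 0.0, -0.001]]
contact_force: [0.0, -1.3, 0.6]
finger_gap: 0.0003
clock: 2.65
position: [0.7517, -0.1844, 0.3387]
ee_rot: [[-0.002, -0.003, 1.0], [0.001, 1.0, 0.003], [-1.0, 0.001, -0.002]]
contact_force: [0.4, 0.0, 0.0]
finger_gap: 0.0004
[ 0.7497677  -0.18615048  0.33997141]
```

View pics/side1.png

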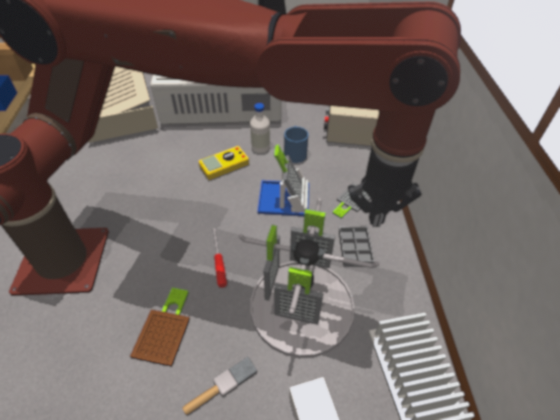

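View pics/wrist1.png

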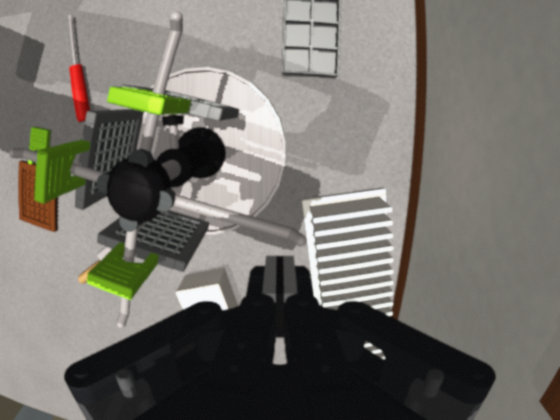

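```bash
python3 -m inch '0 17 -5 0 0 0 0; 25 0 0 0 0 0 0; 35 0 0 0 0 0 0; 35 0 0 0 0 0 0; 28 0 0 0 0 0 0'
python3 -m inch '5 0 0 0 0 0 0; 0 0 0 0 0 0 0'
python3 - <<'E'
import numpy as np
# planned push: circle about (.63,-.168), start pos
c=np.array([.63,-.168]); p=np.array([.745,-.169]); r=.115
a0=0
pos=[]
for k in range(0,46): 
    a=np.radians(-4*k); pos.append(c+r*np.array([np.cos(a),np.sin(a)]))
d=np.diff(pos,axis=0)*1000
print('dy dx', [(round(x[1],1),round(x[0],1)) for x in d])
E
```

```text
clock: 3.17
position: [0.7431, -0.17, 0.2164]
ee_rot: [[-0.001, 0.001, 1.0], [0.0, 1.0, -0.001], [-1.0, 0.0, -0.001]]
contact_force: [0.4, 0.2, -1.7]
finger_gap: -0.0002
clock: 3.33
position: [0.7425, -0.1696, 0.2105]
ee_rot: [[-0.006, 0.001, 1.0], [0.002, 1.0, -0.001], [-1.0, 0.002, -0.006]]
contact_force: [0.4, 0.6, -0.1]
finger_gap: 0.0002
dy dx [(np.float64(-8.0), np.float64(-0.3)), (np.float64(-8.0), np.float64(-0.8)), (np.float64(-7.9), np.float64(-1.4)), (np.float64(-7.8), np.float64(-1.9)), (np.float64(-7.6), np.float64(-2.5)), (np.float64(-7.4), np.float64(-3.0)), (np.float64(-7.2), np.float64(-3.5)), (np.float64(-7.0), np.float64(-4.0)), (np.float64(-6.7), np.float64(-4.5)), (np.float64(-6.3), np.float64(-4.9)), (np.float64(-6.0), np.float64(-5.4)), (np.float64(-5.6), np.float64(-5.8)), (np.float64(-5.2), np.float64(-6.1)), (np.float64(-4.7), np.float64(-6.5)), (np.float64(-4.3), np.float64(-6.8)), (np.float64(-3.8), np.float64(-7.1)), (np.float64(-3.3), np.float64(-7.3)), (np.float64(-2.7), np.float64(-7.5)), (np.float64(-2.2), np.float64(-7.7)), (np.float64(-1.7), np.floa
[... 238 characters left out ...]
p.float64(2.2), np.float64(-7.7)), (np.float64(2.7), np.float64(-7.5)), (np.float64(3.3), np.float64(-7.3)), (np.float64(3.8), np.float64(-7.1)), (np.float64(4.3), np.float64(-6.8)), (np.float64(4.7), np.float64(-6.5)), (np.float64(5.2), np.float64(-6.1)), (np.float64(5.6), np.float64(-5.8)), (np.float64(6.0), np.float64(-5.4)), (np.float64(6.3), np.float64(-4.9)), (np.float64(6.7), np.float64(-4.5)), (np.float64(7.0), np.float64(-4.0)), (np.float64(7.2), np.float64(-3.5)), (np.float64(7.4), np.float64(-3.0)), (np.float64(7.6), np.float64(-2.5)), (np.float64(7.8), np.float64(-1.9)), (np.float64(7.9), np.float64(-1.4)), (np.float64(8.0), np.float64(-0.8)), (np.float64(8.0), np.float64(-0.3))]
```

```bash
python3 -m inch '0 -8 0 0 0 0 0; 0 -8 -1 0 0 0 0; 0 -8 -1 0 0 0 0; 0 -8 -2 0 0 0 0; 0 -8 -2 0 0 0 0'
python3 -m inch '0 -7 -3 0 0 0 0; 0 -7 -4 0 0 0 0; 0 -7 -4 0 0 0 0; 0 -7 -4 0 0 0 0; 0 -6 -5 0 0 0 0'
python3 -c "
from h import *
snap('side','side2')"
```

```text
clock: 3.75
position: [0.7394, -0.2107, 0.2152]
ee_rot: [[0.002, -0.0, 1.0], [-0.001, 1.0, 0.0], [-1.0, -0.001, 0.002]]
contact_force: [0.2, 0.1, 0.5]
finger_gap: 0.0002
clock: 4.17
position: [0.7185, -0.244, 0.2131]
ee_rot: [[-0.0, -0.001, 1.0], [0.0, 1.0, 0.001], [-1.0, 0.0, -0.0]]
contact_force: [-0.3, 2.0, 0.9]
finger_gap: -0.0
```

View pics/side2.png

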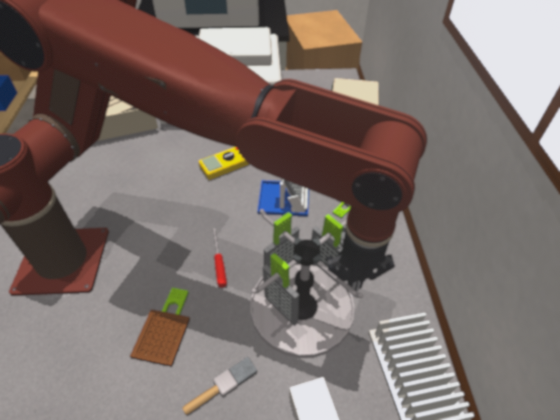

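The head is turning. I'll keep going round the circle.

```bash
python3 -m inch '0 -6 -5 0 0 0 0; 0 -6 -6 0 0 0 0; 0 -5 -6 0 0 0 0; 0 -5 -7 0 0 0 0; 0 -4 -7 0 0 0 0'
python3 -m inch '0 -4 -7 0 0 0 0; 0 -3 -7 0 0 0 0; 0 -3 -8 0 0 0 0; 0 -2 -8 0 0 0 0; 0 -2 -8 0 0 0 0'
python3 -m inch '0 -1 -8 0 0 0 0; 0 0 -8 0 0 0 0; 0 0 -8 0 0 0 0; 0 1 -8 0 0 0 0; 0 1 -8 0 0 0 0'
python3 -m inch '0 2 -8 0 0 0 0; 0 2 -8 0 0 0 0; 0 3 -8 0 0 0 0; 0 3 -7 0 0 0 0; 0 4 -7 0 0 0 0'
python3 -m inch '0 4 -7 0 0 0 0; 0 5 -7 0 0 0 0; 0 5 -6 0 0 0 0; 0 5 -6 0 0 0 0; 0 6 -5 0 0 0 0'
```

```text
clock: 4.63
position: [0.6873, -0.2698, 0.2133]
ee_rot: [[-0.0, -0.001, 1.0], [-0.0, 1.0, 0.001], [-1.0, -0.0, -0.0]]
contact_force: [0.7, 1.5, 0.2]
finger_gap: -0.0002
clock: 5.05
position: [0.6493, -0.2835, 0.2134]
ee_rot: [[0.0, -0.001, 1.0], [-0.0, 1.0, 0.001], [-1.0, -0.0, 0.0]]
contact_force: [1.1, 1.0, -0.3]
finger_gap: 0.0002
clock: 5.47
position: [0.6093, -0.2822, 0.2134]
ee_rot: [[0.0, -0.001, 1.0], [-0.0, 1.0, 0.001], [-1.0, -0.0, 0.0]]
contact_force: [1.0, 0.2, 0.5]
finger_gap: 0.0
clock: 5.88
position: [0.5713, -0.2681, 0.2133]
ee_rot: [[0.0, -0.001, 1.0], [-0.0, 1.0, 0.001], [-1.0, -0.0, 0.0]]
contact_force: [-0.0, -0.6, -0.1]
finger_gap: 0.0001
clock: 6.3
position: [0.5404, -0.2429, 0.2133]
ee_rot: [[-0.0, -0.001, 1.0], [-0.0, 1.0, 0.001], [-1.0, -0.0, -0.0]]
contact_force: [0.3, -0.5, 0.5]
finger_gap: -0.0003
```

```bash
python3 -m inch '0 6 -5 0 0 0 0; 0 6 -5 0 0 0 0; 0 7 -4 0 0 0 0; 0 7 -4 0 0 0 0; 0 7 -3 0 0 0 0'
python3 -c "
from h import *
snap('side','side3');snap('top','top3');snap('wrist','wrist3')"
```

```text
clock: 6.72
position: [0.5196, -0.2097, 0.2133]
ee_rot: [[-0.0, -0.001, 1.0], [0.0, 1.0, 0.001], [-1.0, 0.0, -0.0]]
contact_force: [-0.5, -0.7, 0.2]
finger_gap: 0.0001
```

View pics/side3.png

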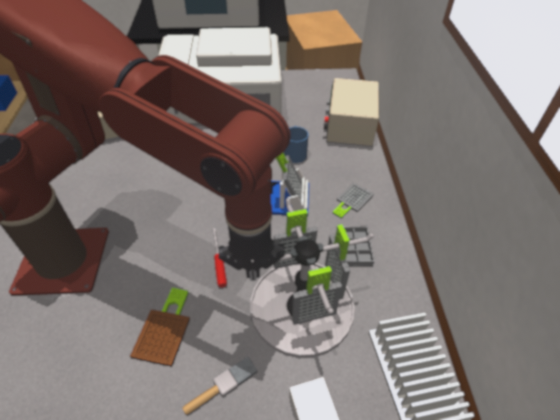

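View pics/wrist3.png

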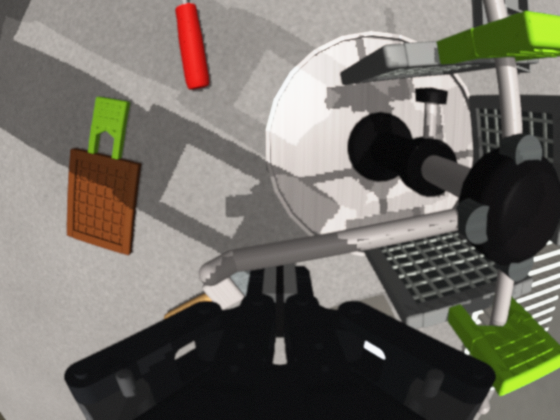

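View pics/top3.png

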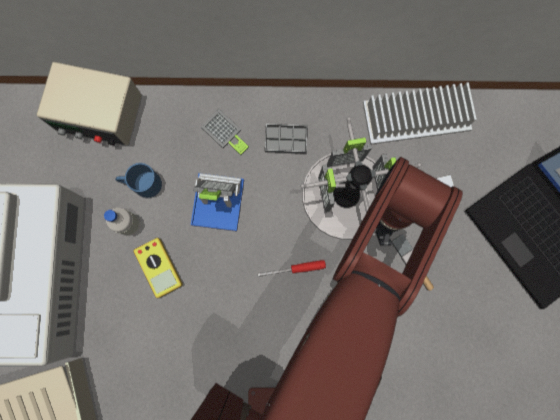

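```bash
python3 - <<'E'
from h import *
T=load('top3')
for p in [(349,120),(304,187)]:
    x=atz(T,*p,.245); v=x[:2]-[.630,-.168]; print(x,np.degrees(np.arctan2(v[1],v[0])),np.linalg.norm(v))
E
python3 -m inch '0 8 -3 0 0 0 0; 0 8 -2 0 0 0 0; 0 4 -1 0 0 0 0; 0 0 0 0 0 0 0'
python3 -c "
from h import *
snap('side','side4');snap('wrist','wrist4');T=snap('top','top4')
crop('top4',280,100,440,220,5,'c4')"
```

```text
[ 0.76573354 -0.14283246  0.245     ] 10.50441502860322 0.13804709221043746
[ 0.59913438 -0.03346341  0.245     ] 102.92129406939698 0.13803181063304654
clock: 7.2
position: [0.5137, -0.1893, 0.2132]
ee_rot: [[-0.0, -0.002, 1.0], [0.001, 1.0, 0.002], [-1.0, 0.001, -0.0]]
contact_force: [-0.1, -0.4, 0.0]
finger_gap: 0.0001
```

View pics/c4.png

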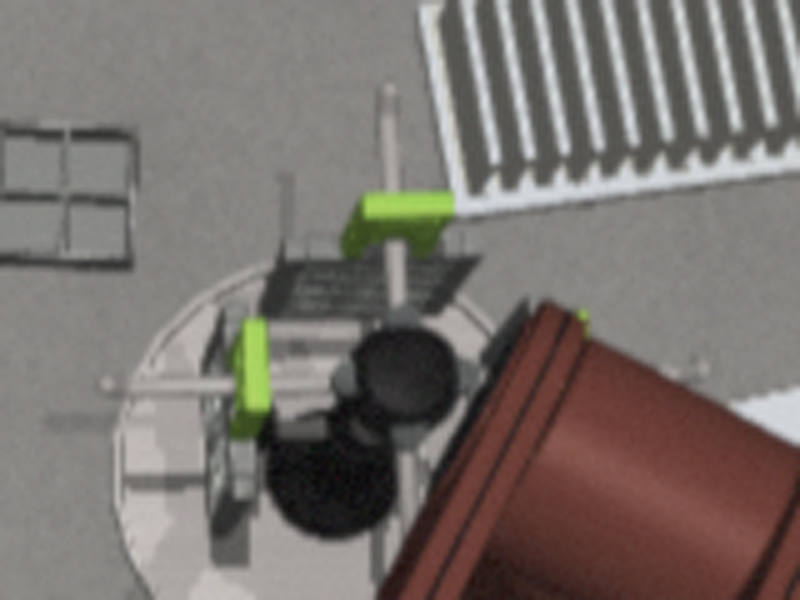

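View pics/wrist4.png

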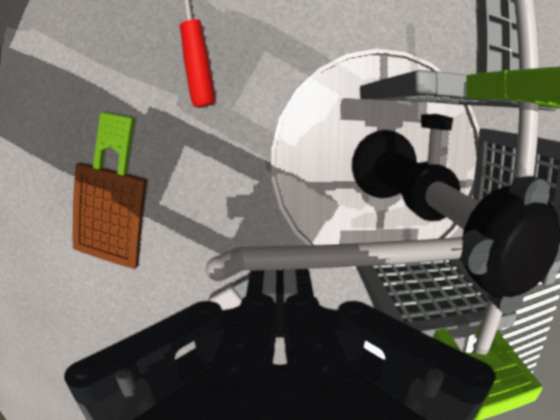

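Run:
```python
from h import *
T=load('top4')
P=[atz(T,280+u/5,100+v/5,.245) for u,v in [(108,385),(389,90),(702,368)]]
for x in P:
    v=x[:2]-[.630,-.168]; print(x,np.degrees(np.arctan2(v[1],v[0])),np.linalg.norm(v))
print((P[0]+P[2])/2)
```

```text
[ 0.62331145 -0.02782889  0.245     ] 92.73191093577267 0.14033060258416175
[ 0.77102133 -0.16427574  0.245     ] 1.5127839106346133 0.14107049991571127
[ 0.63410672 -0.31094545  0.245     ] -88.3543867719827 0.14300442520001203
[ 0.62870909 -0.16938717  0.245     ]
```

```bash
python3 -m inch '0 -14 0 0 0 0 0; -35 -3 0 0 0 0 0; -30 8 0 0 0 0 0; 0 26 3 0 0 0 0; 0 0 0 0 0 0 0'
python3 -m inch '10 0 0 0 0 0 0; 10 0 0 0 0 0 0; 5 0 0 0 0 0 0; 0 0 0 0 0 0 0'
```

```text
clock: 7.77
position: [0.5186, -0.1725, 0.2811]
ee_rot: [[0.005, -0.001, 1.0], [-0.001, 1.0, 0.001], [-1.0, -0.001, 0.005]]
contact_force: [0.3, -0.0, -0.8]
finger_gap: 0.0001
clock: 8.1
position: [0.5153, -0.1734, 0.2496]
ee_rot: [[-0.005, 0.0, 1.0], [0.002, 1.0, -0.0], [-1.0, 0.002, -0.005]]
contact_force: [-0.6, 0.2, -1.9]
finger_gap: 0.0002
```

```bash
python3 -m inch '0 0 0 0 0 0 0; 0 0 0 0 0 0 0'
python3 -m inch '1.5 0 0 0 0 0 0; 0 0 0 0 0 0 0'
python3 -m inch '1.5 0 0 0 0 0 0; 0 0 0 0 0 0 0'
python3 -m inch '1.5 0 0 0 0 0 0; 0 0 0 0 0 0 0'
```

```text
clock: 8.27
position: [0.5168, -0.1738, 0.2528]
ee_rot: [[-0.001, -0.0, 1.0], [0.0, 1.0, 0.0], [-1.0, 0.0, -0.001]]
contact_force: [0.4, -0.1, 0.7]
finger_gap: -0.0003
clock: 8.43
position: [0.5171, -0.1736, 0.2519]
ee_rot: [[0.0, -0.001, 1.0], [-0.0, 1.0, 0.001], [-1.0, -0.0, 0.0]]
contact_force: [-1.0, 0.4, 0.0]
finger_gap: -0.0001
clock: 8.6
position: [0.517, -0.1734, 0.2503]
ee_rot: [[0.0, -0.001, 1.0], [-0.0, 1.0, 0.001], [-1.0, -0.0, 0.0]]
contact_force: [0.6, 0.0, -0.4]
finger_gap: -0.0002
clock: 8.77
position: [0.5169, -0.1733, 0.2486]
ee_rot: [[-0.0, -0.001, 1.0], [0.0, 1.0, 0.001], [-1.0, 0.0, -0.0]]
contact_force: [-0.5, 0.1, 0.1]
finger_gap: -0.0002
```

```bash
python3 -m inch '2 0 0 0 0 0 0; 0 0 0 0 0 0 0'
python3 -m inch '2 0 0 0 0 0 0; 0 0 0 0 0 0 0'
python3 -m inch '1.5 0 0 0 0 0 0; 0 0 0 0 0 0 0'
```

```text
clock: 8.93
position: [0.5168, -0.1733, 0.2464]
ee_rot: [[-0.0, -0.001, 1.0], [0.0, 1.0, 0.001], [-1.0, 0.0, -0.0]]
contact_force: [-1.1, -0.7, -0.6]
finger_gap: 0.0002
clock: 9.1
position: [0.5168, -0.1733, 0.2443]
ee_rot: [[-0.001, -0.001, 1.0], [0.0, 1.0, 0.001], [-1.0, 0.0, -0.001]]
contact_force: [0.2, -0.3, 0.3]
finger_gap: 0.0
clock: 9.27
position: [0.5169, -0.1734, 0.243]
ee_rot: [[-0.0, -0.001, 1.0], [0.0, 1.0, 0.001], [-1.0, 0.0, -0.0]]
contact_force: [-0.1, 0.8, -0.7]
finger_gap: 0.0
```

```bash
python3 -m inch '1.5 0 0 0 0 0 0; 0 0 0 0 0 0 0'
python3 -m inch '1.5 0 0 0 0 0 0; 0 0 0 0 0 0 0'
python3 -m inch '1.5 0 0 0 0 0 0; 0 0 0 0 0 0 0'
python3 -c "
from h import *
snap('side','side5');crop('side5',200,180,400,320,4,'c5')"
```

```text
clock: 9.43
position: [0.5169, -0.1734, 0.2415]
ee_rot: [[-0.0, -0.001, 1.0], [0.0, 1.0, 0.001], [-1.0, 0.0, -0.0]]
contact_force: [-0.4, 0.5, 0.4]
finger_gap: 0.0002
clock: 9.6
position: [0.5169, -0.1734, 0.24]
ee_rot: [[-0.0, -0.001, 1.0], [0.0, 1.0, 0.001], [-1.0, 0.0, -0.0]]
contact_force: [0.6, -0.0, 0.1]
finger_gap: 0.0
clock: 9.77
position: [0.5169, -0.1734, 0.2385]
ee_rot: [[-0.0, -0.001, 1.0], [0.0, 1.0, 0.001], [-1.0, 0.0, -0.0]]
contact_force: [-0.1, 0.1, -0.8]
finger_gap: 0.0001
```

View pics/c5.png

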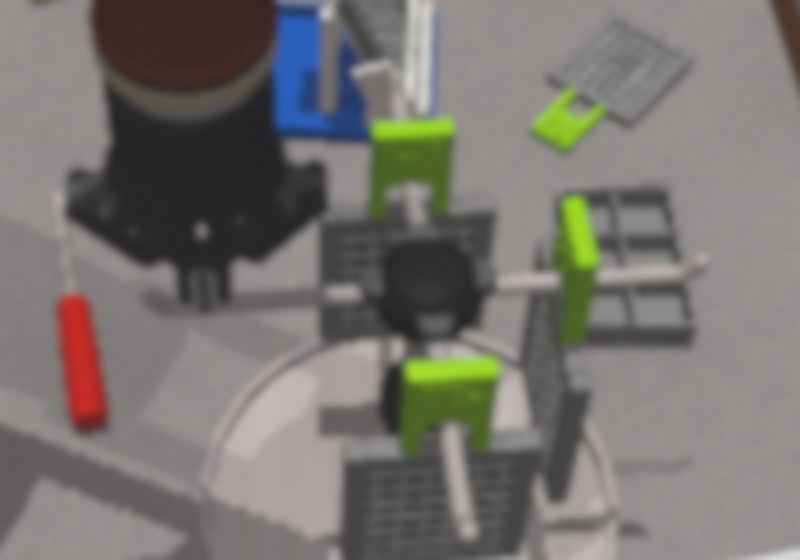

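```bash
python3 -m inch '1.5 0 0 0 0 0 0; 0 0 0 0 0 0 0'
python3 -m inch '1.5 0 0 0 0 0 0; 0 0 0 0 0 0 0'
python3 -m inch '1.5 0 0 0 0 0 0; 0 0 0 0 0 0 0'
```

```text
clock: 9.98
position: [0.5172, -0.1735, 0.2377]
ee_rot: [[0.001, -0.001, 1.0], [-0.0, 1.0, 0.001], [-1.0, -0.0, 0.001]]
contact_force: [0.3, -0.2, 0.7]
finger_gap: 0.0002
clock: 10.15
position: [0.5173, -0.1739, 0.2375]
ee_rot: [[0.001, -0.001, 1.0], [-0.001, 1.0, 0.001], [-1.0, -0.001, 0.001]]
contact_force: [-3.1, 0.0, 7.9]
finger_gap: -0.0
clock: 10.32
position: [0.5174, -0.1743, 0.2373]
ee_rot: [[0.002, -0.001, 1.0], [-0.003, 1.0, 0.001], [-1.0, -0.003, 0.002]]
contact_force: [-5.9, -0.1, 14.5]
finger_gap: -0.0
```

Contact is at a TCP height of 0.2376 m, so the branch axis is at about 0.2326 m. I'll lift off and fit the tab pose on the easel.

```bash
python3 -m inch '-10 0 0 0 0 0 40; -30 0 0 0 0 0 40; -30 0 -10 0 0 0 40; -30 10 -10 0 0 0 40; 0 30 -10 0 0 0 40'
cat > fit.py <<'E'
from h import *
from scipy.optimize import least_squares
T=load('top0');S=load('side0')
t9=lambda u,v:(185+u/9,160+v/9); s6=lambda u,v:(255+u/6.5,135+v/6.5)
obs=[(T,t9(130,347),(-6,22,18)),(T,t9(283,362),(-6,-22,18)),(T,t9(135,308),(6,22,18)),(T,t9(293,322),(6,-22,18)),
(S,s6(140,63),(-6,22,18)),(S,s6(160,68),(6,22,18)),(S,s6(125,135),(-6,-22,18)),(S,s6(145,138),(6,-22,18))]
def Rf(yaw,tilt):
    c,s=np.cos(yaw),np.sin(yaw); Rz=np.array([[c,-s,0],[s,c,0],[0,0,1]])
    c,s=np.cos(-tilt),np.sin(-tilt); return Rz@np.array([[c,0,s],[0,1,0],[-s,0,c]])
def res(p,tilt=.4):
    R=Rf(p[3],tilt); return np.concatenate([proj(s,p[:3]+R@(np.array(l)/1000))-uv for s,uv,l in obs])
if __name__=='__main__':
    r=least_squares(res,[.59,.199,.18,-.1]); print(r.x.round(4),np.degrees(r.x[3]),r.fun.round(1).tolist())
    p=r.x;R=Rf(p[3],.4)
    print('z axis',R[:,2])
    k=5
    for s,tag,(x0,y0,x1,y1) in [(T,'top0',(180,155,260,240)),(S,'side0',(250,130,330,225))]:
        f=cv2.resize(cv2.imread(f'pics/{tag}.png')[y0:y1,x0:x1],None,fx=k,fy=k,interpolation=cv2.INTER_CUBIC)
        def box(xs,ys,zs,col):
            C=[(x,y,z) for x in xs for y in ys for z in zs]
            for i in range(8):
                for j in range(i):
                    if sum(a!=b for a,b in zip(C[i],C[j]))==1:
                        q=[((proj(s,p[:3]+R@(np.array(c)/1000))-[x0,y0])*k).astype(int).tolist() for c in(C[i],C[j])]
                        cv2.line(f,q[0],q[1],col,1)
        box((-6,6),(-22,22),(-18,18),(0,0,255)); box((-6,6),(-50,50),(-169,-49),(255,0,255))
        cv2.imwrite(f'pics/ov_{tag}.png',f)
    a=cv2.imread('pics/ov_top0.png');b=cv2.imread('pics/ov_side0.png')
    h=max(a.shape[0],b.shape[0]); o=np.zeros((h,a.shape[1]+b.shape[1],3),np.uint8);o[:a.shape[0],:a.shape[1]]=a;o[:b.shape[0],a.shape[1]:]=b
    cv2.imwrite('pics/ov.png',o)
E
python3 fit.py
```

```text
clock: 10.73
position: [0.4888, -0.1365, 0.3411]
ee_rot: [[0.009, 0.003, 1.0], [-0.005, 1.0, -0.003], [-1.0, -0.005, 0.009]]
contact_force: [0.4, 1.2, 1.1]
finger_gap: 0.04
[ 0.5911  0.1972  0.1797 -0.1439] -8.245046678102263 [-0.3, -1.1, 0.4, -0.1, -0.4, -1.5, -0.2, -0.4, -1.6, 1.3, -0.7, -0.5, -1.0, 0.8, 0.0, -0.7]
z axis [-0.38539323  0.05584534  0.92106099]
```

View pics/ov.png

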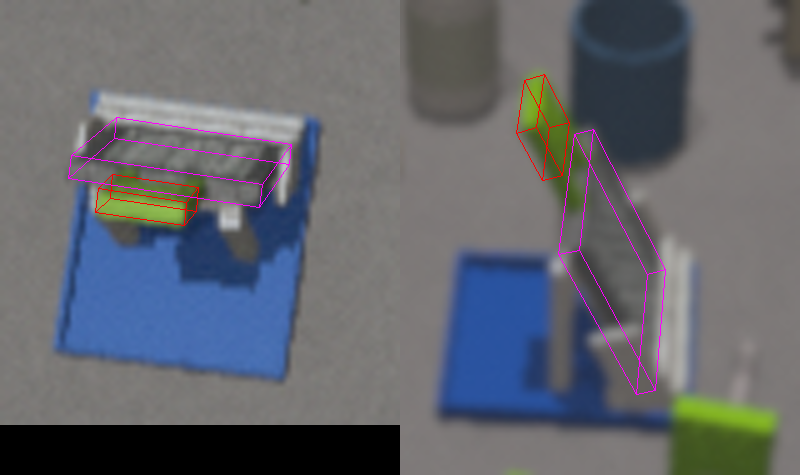

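The fit puts filter_grip at about (0.591, 0.197, 0.180) with yaw around -8° and 1–1.5 px residuals. I'll move to the pre-grasp pose.

```bash
python3 -m inch '0 20 5 0 0 0 40; 0 35 5 0 0 0 40; 0 37 5 0 0 0 40; 0 37 8 0 0 0 40; 0 37 8 0 0 0 40'
python3 -m inch '0 37 8 0 0 0 40; 0 37 8 0 0 0 40; 0 37 8 0 0 0 40; 0 30 8 0 0 0 40; 0 25 0 0 0 0 40'
python3 -m inch '0 0 0 7 0 0 40; 0 0 0 0 -7 0 40; 0 0 0 0 -7 0 40; 0 0 0 0 -7 0 40; 0 0 0 0 -1.9 0 40'
cat > rel.py <<'E'
# usage: rel.py x y z : remaining shift to TCP target in tool axes mm
from h import *; import sys
s=read_state(); t=np.array(list(map(float,sys.argv[1:4])))
print('tool shift mm',(s['ee_rot'].T@(t-s['position'])*1000).round(1),'pos',s['position'].round(4),s['ee_rot'].round(3).tolist(),'F',s['contact_force'].round(1),'clk',s['clock'])
E
python3 rel.py .562 .2005 .249
python3 -c "
from h import *
snap('wrist','wrist6')"
```

```text
clock: 11.15
position: [0.5178, 0.0342, 0.3346]
ee_rot: [[0.001, -0.0, 1.0], [0.0, 1.0, 0.0], [-1.0, 0.0, 0.001]]
contact_force: [0.9, -0.7, -1.5]
finger_gap: 0.0402
clock: 11.57
position: [0.5501, 0.2012, 0.3339]
ee_rot: [[-0.0, -0.002, 1.0], [0.0, 1.0, 0.002], [-1.0, 0.0, -0.0]]
contact_force: [-0.0, -0.1, 0.6]
finger_gap: 0.0401
clock: 11.98
position: [0.5474, 0.1992, 0.3325]
ee_rot: [[0.389, 0.119, 0.914], [-0.047, 0.993, -0.109], [-0.92, -0.0, 0.392]]
contact_force: [-0.7, 0.0, -0.4]
finger_gap: 0.04
tool shift mm [ 82.4   3.  -19.5] pos [0.5474 0.1992 0.3325] [[0.389, 0.119, 0.914], [-0.047, 0.993, -0.109], [-0.92, -0.0, 0.392]] F [-0.7  0.  -0.4] clk 11.9833
```

View pics/wrist6.png

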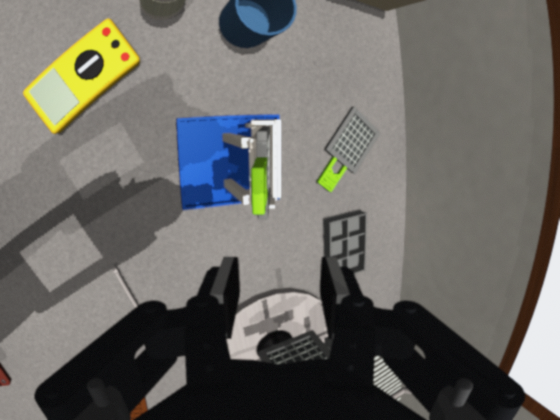

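The tab is at about (261,188) in the wrist view, parallel to the pads and offset as computed. I'll move to pre-grasp and re-check.

```bash
python3 -m inch '20 1 -10 0 0 0 40; 25 2 -9.5 0 0 0 40; 25 0 0 0 0 0 40; 12 0 0 0 0 0 40; 0 0 0 0 0 0 40'
python3 rel.py .5967 .196 .1665
python3 - <<'E'
from h import *
s=snap('wrist','wrist7')
# project predicted tab corners with fisheye
from fit import Rf
R=Rf(-.131,.4);p=np.array([.591,.197,.180])
f=s['frame'][:,:,::-1].copy()
for l in [(-6,22,18),(6,22,18),(6,-22,18),(-6,-22,18)]:
    c=s['R']@(p+R@(np.array(l)/1000))+s['t']; th=np.arctan2(np.hypot(c[0],c[1]),c[2]); r=s['fx']*th; q=c[:2]/np.hypot(*c[:2])*r+[s['cx'],s['cy']]; print(q.round(1)); cv2.circle(f,tuple(q.astype(int).tolist()),1,(0,0,255),-1)
cv2.imwrite('pics/w7.png',cv2.resize(f[80:330,180:380],None,fx=3,fy=3)[:600])
E
```

```text
clock: 12.45
position: [0.563, 0.199, 0.2474]
ee_rot: [[0.38, 0.122, 0.917], [-0.049, 0.993, -0.112], [-0.924, -0.002, 0.384]]
contact_force: [0.5, 0.1, -0.4]
finger_gap: 0.0401
tool shift mm [87.7  1.3  0.2] pos [0.563  0.199  0.2474] [[0.38, 0.122, 0.917], [-0.049, 0.993, -0.112], [-0.924, -0.002, 0.384]] F [ 0.5  0.1 -0.4] clk 12.45
[269.5 197.1]
[288.6 197.3]
[287.3 260.5]
[269.4 260.2]
```

View pics/w7.png

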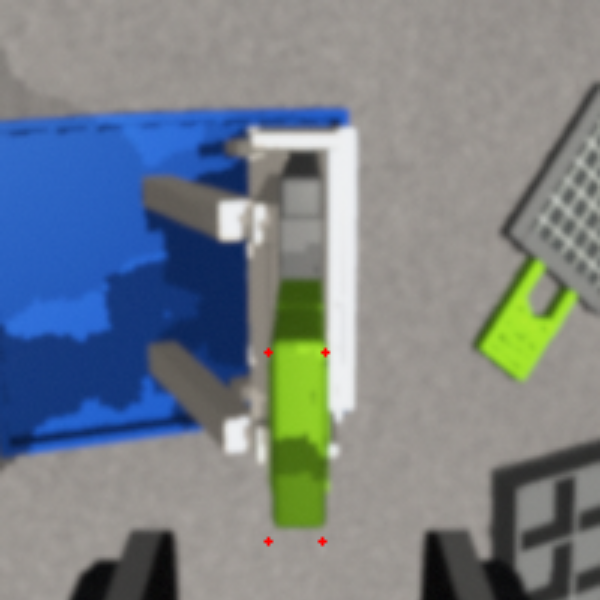

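```bash
python3 -m inch '20 2 0.5 0 0 0 40; 20 2 0.5 0 0 0 40; 20 0 0 0 0 0 40; 20 0 0 0 0 0 40; 10 0 0 0 0 0 40'
python3 -m inch '0 0 0 0 0 0 40; 0 0 0 0 0 0 40'
python3 -c "
from h import *
snap('wrist','wrist8');snap('side','side8');crop('side8',230,110,330,210,6,'c8');crop('wrist8',180,100,380,300,3,'w8')"
python3 rel.py .5967 .196 .1665
```

```text
clock: 12.92
position: [0.6009, 0.1993, 0.1684]
ee_rot: [[0.386, 0.122, 0.914], [-0.047, 0.993, -0.112], [-0.921, -0.0, 0.389]]
contact_force: [-0.5, -0.7, 0.2]
finger_gap: 0.04
clock: 13.08
position: [0.6006, 0.1996, 0.1697]
ee_rot: [[0.387, 0.121, 0.914], [-0.047, 0.993, -0.112], [-0.921, 0.0, 0.39]]
contact_force: [-0.3, 0.5, 0.4]
finger_gap: 0.0398
tool shift mm [ 2.5 -4.4 -5.2] pos [0.601  0.1999 0.1709] [[0.389, 0.121, 0.913], [-0.046, 0.993, -0.112], [-0.92, 0.001, 0.391]] F [0.6 0.6 0.6] clk 13.1833
```

View pics/c8.png

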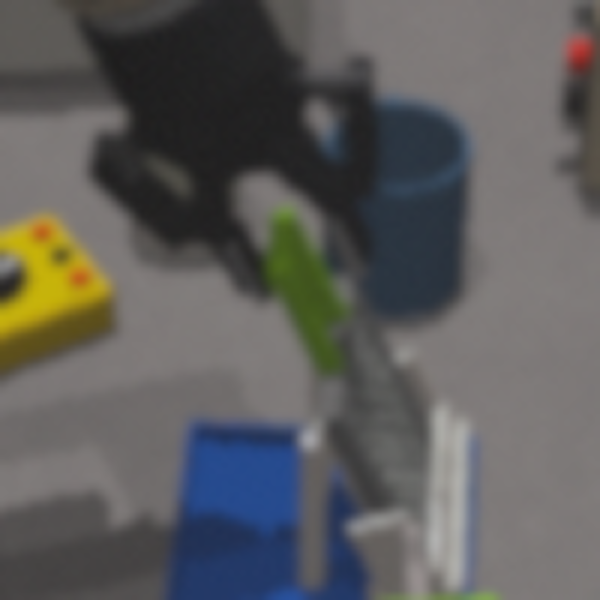

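View pics/w8.png

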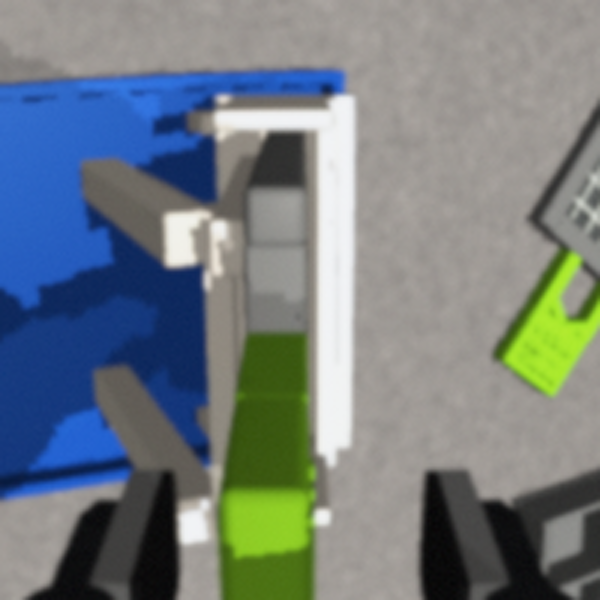

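```bash
python3 -m inch '3 0 -4.5 0 0 0 40; 0 0 0 0 0 0 40; 0 0 0 0 0 0 25'
python3 rel.py .5967 .196 .1665
python3 -m inch '0 0 0 0 0 0 5; 0 0 0 0 0 0 5; 0 0 0 0 0 0 0; 0 0 0 0 0 0 0; 0 0 0 0 0 0 0' 45
python3 -m inch '0 0 0 0 0 0 0; 0 0 0 0 0 0 0' 45
python3 -c "
from h import *
snap('wrist','wrist9');crop('wrist9',180,100,380,300,3,'w9')"
```

```text
clock: 13.43
position: [0.5968, 0.2, 0.1645]
ee_rot: [[0.387, 0.121, 0.914], [-0.047, 0.993, -0.111], [-0.921, 0.0, 0.389]]
contact_force: [0.5, -0.5, -0.1]
finger_gap: 0.0295
tool shift mm [-1.7 -4.   1.1] pos [0.5968 0.2    0.1645] [[0.387, 0.121, 0.914], [-0.047, 0.993, -0.111], [-0.921, 0.0, 0.389]] F [ 0.5 -0.5 -0.1] clk 13.4333
clock: 13.85
position: [0.5976, 0.2, 0.1649]
ee_rot: [[0.388, 0.121, 0.914], [-0.047, 0.993, -0.112], [-0.921, 0.0, 0.39]]
contact_force: [0.1, 0.0, 4.1]
finger_gap: 0.012
clock: 14.02
position: [0.5976, 0.2, 0.1649]
ee_rot: [[0.387, 0.121, 0.914], [-0.047, 0.993, -0.112], [-0.921, 0.0, 0.39]]
contact_force: [0.2, 0.2, 4.6]
finger_gap: 0.0113
```

View pics/w9.png

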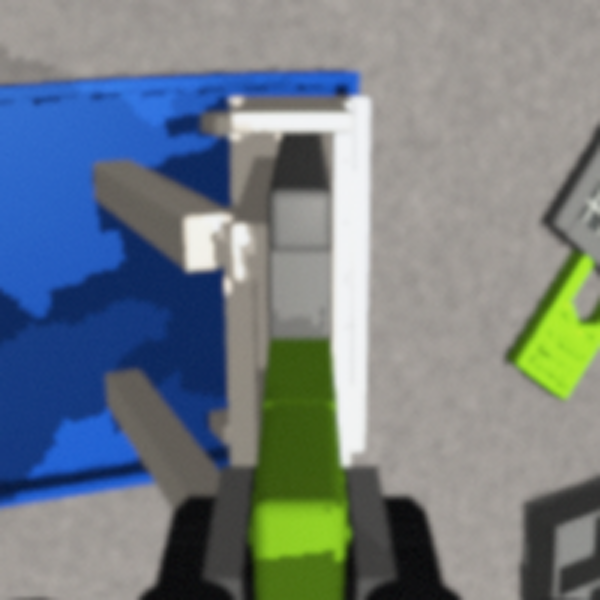

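Gripped at 12 mm. I'll draw it out along its z.

```bash
python3 -m inch '-6 0 0 0 0 0 0; -10 0 0 0 0 0 0; -14 0 0 0 0 0 0; -16 0 0 0 0 0 0; -18 0 0 0 0 0 0'
python3 -m inch '-20 0 0 0 0 0 0; -20 0 0 0 0 0 0; -20 0 0 0 0 0 0; -20 0 0 0 0 0 0; -16 0 0 0 0 0 0'
python3 -c "
from h import *
snap('side','side10')"
```

```text
clock: 14.48
position: [0.5723, 0.2024, 0.2228]
ee_rot: [[0.386, 0.121, 0.914], [-0.048, 0.993, -0.112], [-0.921, -0.001, 0.389]]
contact_force: [4.6, -1.0, -1.6]
finger_gap: 0.0112
clock: 14.9
position: [0.5339, 0.2073, 0.3114]
ee_rot: [[0.384, 0.121, 0.915], [-0.047, 0.993, -0.112], [-0.922, -0.001, 0.387]]
contact_force: [0.0, 0.0, -0.9]
finger_gap: 0.0116
```

View pics/side10.png

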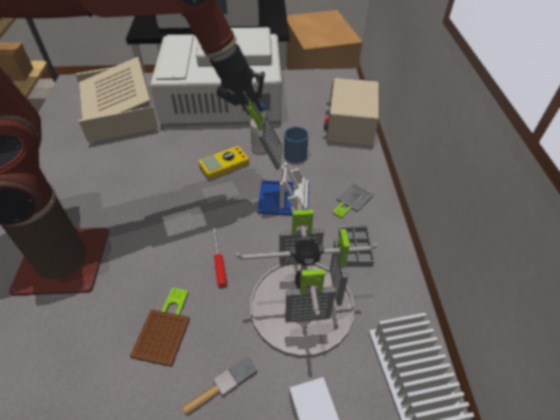

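```bash
python3 -m inch '-5 0 -10 0 5 0 0; 0 0 -15 0 6 0 0; 0 0 -20 0 6 0 0; 0 0 -20 0 5.9 0 0; 0 0 -20 -6.9 0 0 0'
python3 -m inch '0 -20 0 -2 0 0 0; 0 -30 0 0 0 0 0; 0 -30 0 0 0 0 0; 0 -30 0 0 0 0 0; 0 -30 0 0 0 0 0'
python3 -m inch '0 -35 0 0 0 0 0; 0 -35 0 0 0 0 0; 0 -35 0 0 0 0 0; 0 -35 0 0 0 0 0; 0 -30 0 0 0 0 0'
python3 rel.py .41 -.1735 .30
```

```text
clock: 15.37
position: [0.451, 0.2168, 0.2979]
ee_rot: [[-0.011, 0.004, 1.0], [-0.001, 1.0, -0.004], [-1.0, -0.001, -0.011]]
contact_force: [0.6, 0.7, -1.8]
finger_gap: 0.0113
clock: 15.78
position: [0.4541, 0.0766, 0.2997]
ee_rot: [[-0.003, -0.034, 0.999], [0.0, 0.999, 0.034], [-1.0, 0.0, -0.003]]
contact_force: [-0.8, -0.1, -1.5]
finger_gap: 0.0114
clock: 16.2
position: [0.4599, -0.094, 0.2998]
ee_rot: [[-0.003, -0.033, 0.999], [0.001, 0.999, 0.033], [-1.0, 0.001, -0.003]]
contact_force: [0.4, 0.2, -2.3]
finger_gap: 0.0115
tool shift mm [ -0.1 -77.8 -52.5] pos [ 0.4599 -0.094   0.2998] [[-0.003, -0.033, 0.999], [0.001, 0.999, 0.033], [-1.0, 0.001, -0.003]] F [ 0.4  0.2 -2.3] clk 16.2
```

```bash
python3 -m inch '0 -5 -20 0 0 0 0; 0 -20 -22 0 0 0 0; 0 -25 -10 0 0 0 0; 0 -20 0 0 0 0 0; 0 -8 0 0 0 0 0'
python3 -m inch '0 0 0 0 0 0 0; 0 0 0 0 0 0 0; 0 0 0 0 0 0 0'
python3 rel.py .41 -.1735 .30
python3 -c "
from h import *
snap('side','side11');snap('top','top11');snap('wrist','wrist11')
crop('side11',180,170,360,300,4.4,'c11')
crop('top11',280,150,440,270,5,'t11')"
```

```text
clock: 16.62
position: [0.4104, -0.1737, 0.3]
ee_rot: [[-0.002, -0.031, 1.0], [0.001, 1.0, 0.031], [-1.0, 0.001, -0.002]]
contact_force: [0.2, -0.0, -1.7]
finger_gap: 0.0115
clock: 16.87
position: [0.4115, -0.1709, 0.3008]
ee_rot: [[-0.001, -0.034, 0.999], [0.001, 0.999, 0.034], [-1.0, 0.001, -0.001]]
contact_force: [-0.3, -0.4, -1.7]
finger_gap: 0.0113
tool shift mm [ 0.8 -2.6 -1.6] pos [ 0.4115 -0.1709  0.3008] [[-0.001, -0.034, 0.999], [0.001, 0.999, 0.034], [-1.0, 0.001, -0.001]] F [-0.3 -0.4 -1.7] clk 16.8667
```

View pics/c11.png

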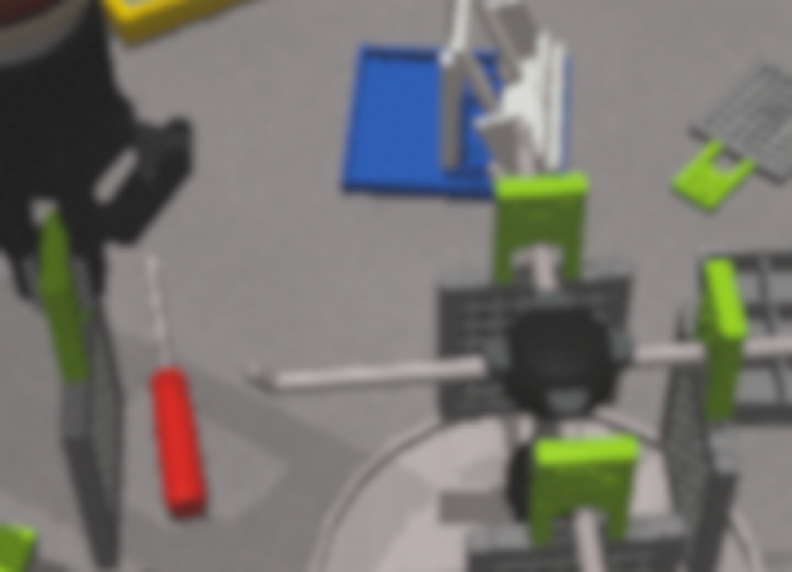

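View pics/t11.png

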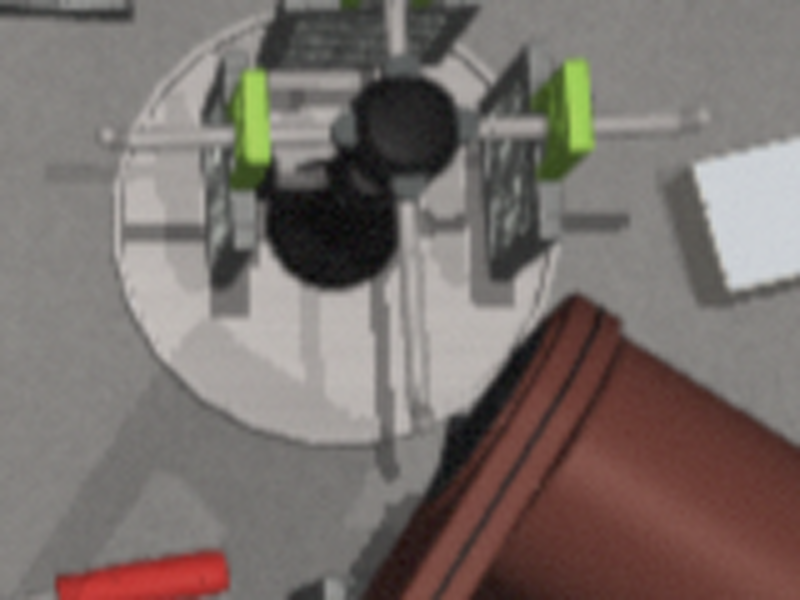

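View pics/wrist11.png

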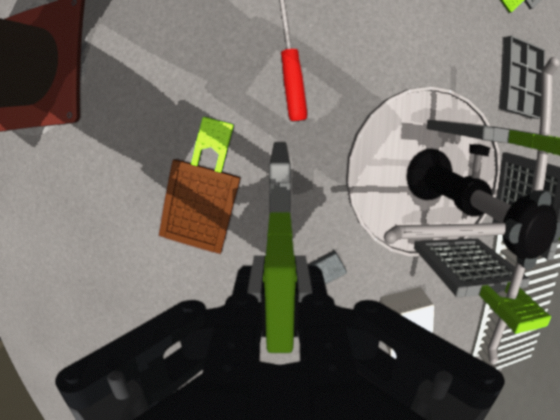

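```bash
cat > ov.py <<'E'
from h import *
def fproj(s,X,wr):
    c=s['R']@np.asarray(X)+s['t']
    if not wr: return np.array([s['fx']*c[0]/c[2]+s['cx'],s['fy']*c[1]/c[2]+s['cy']])
    h=np.hypot(c[0],c[1]); return c[:2]/h*s['fx']*np.arctan2(h,c[2])+[s['cx'],s['cy']]
def overlay(tag,win,k,out,pos,R,e,yo,tree=(.6295,-.1685,.2326,2.0),wr=False):
    # tool R cols x,y,z ; filter x=tool z, y=tool y, z=-tool x
    s=load(tag);x0,y0,x1,y1=win
    F=np.array([R[:,2],R[:,1],-R[:,0]]).T
    grip=pos+F@np.array([0,yo,.0187-e])
    f=cv2.resize(cv2.imread(f'pics/{tag}.png')[y0:y1,x0:x1],None,fx=k,fy=k,interpolation=cv2.INTER_CUBIC)
    P=lambda X:((fproj(s,X,wr)-[x0,y0])*k).astype(int).tolist()
    L=lambda l:P(grip+F@(np.array(l)/1000))
    def box(xs,ys,zs,col):
        C=[(x,y,z) for x in xs for y in ys for z in zs]
        for i in range(8):
            for j in range(i):
                if sum(a!=b for a,b in zip(C[i],C[j]))==1: cv2.line(f,L(C[i]),L(C[j]),col,1)
    box((-6,6),(-22,22),(-18,18),(0,0,255)); box((-6,6),(-50,50),(-169,-49),(255,0,255))
    cx,cy,z,a=tree;a=np.radians(a);d=-np.array([np.cos(a),np.sin(a)])
    for r0,z0,r1,z1 in [(.028,0,.137,0),(.137,0,.137,.014)]:
        cv2.line(f,P([cx+d[0]*r0,cy+d[1]*r0,z+z0]),P([cx+d[0]*r1,cy+d[1]*r1,z+z1]),(255,255,0),1)
    cv2.imwrite(f'pics/{out}.png',f)
    eye=grip+F@np.array([0,0,-.034]); return eye
E
python3 - <<'E'
from ov import *
T=load('top11');S=load('side11')
print(tri(T,(280+422/5,150+425/5),S,(180+258/4.4,170+375/4.4)))
st=read_state();np.savez('pics/st11.npz',p=st['position'],R=st['ee_rot'])
print(overlay('side11',(180,170,360,300),4.4,'o11',st['position'],st['ee_rot'],.004,0))
E
```

```text
(array([ 0.48893432, -0.17433042,  0.24076564]), np.float64(0.00485855632248675))
[ 0.41172822 -0.17087439  0.28199077]
```

View pics/o11.png

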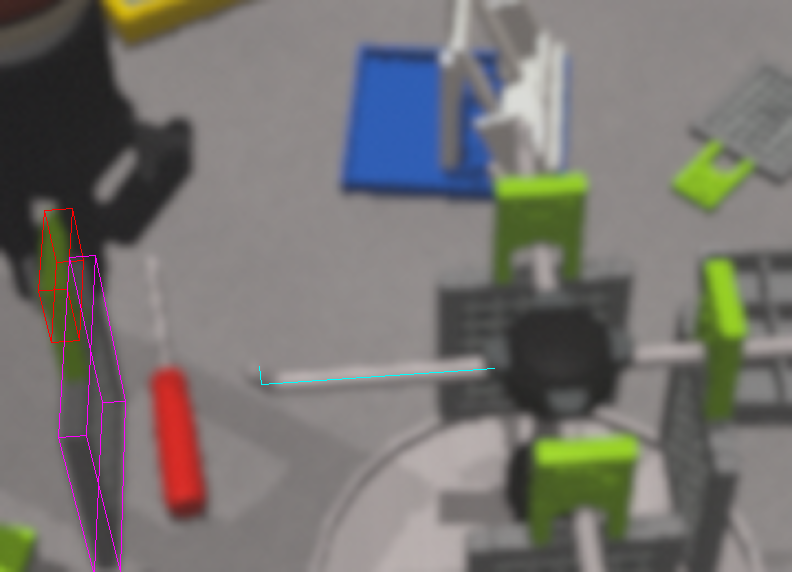

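Run:
```python
from ov import *
d=np.load('pics/st11.npz')
overlay('wrist11',(210,120,350,370),2.4,'ow',d['p'],d['R'],.004,0,wr=True)
overlay('side11',(180,200,260,300),6,'os',d['p'],d['R'],.004,0)
a=cv2.imread('pics/ow.png');b=cv2.imread('pics/os.png');o=np.zeros((600,a.shape[1]+b.shape[1],3),np.uint8);o[:,:a.shape[1]]=a[:600];o[:b.shape[0],a.shape[1]:]=b[:600];cv2.imwrite('pics/oo.png',o[:, :800])
```

```text
(no output)
```

View pics/oo.png

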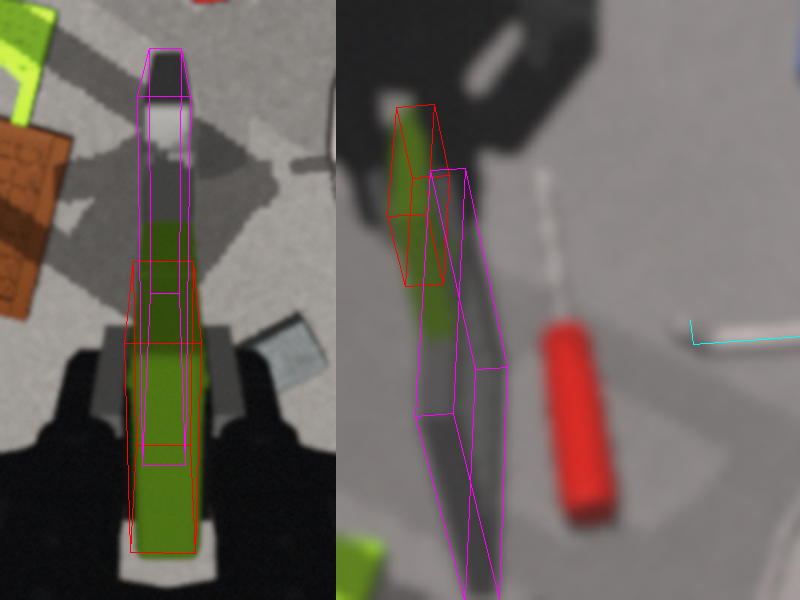

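```bash
python3 -m inch '15 -2 5 0 0 0 0; 20 -2 10 0 0 0 0; 7 0 15 0 0 0 0; 0 0 15 0 0 0 0; 0 0 8 0 0 0 0'
python3 -m inch '0 0 0 0 0 0 0; 0 0 0 0 0 0 0; 0 0 0 0 0 0 0'
python3 - <<'E'
from ov import *
snap('wrist','wrist12');snap('side','side12');snap('top','top12')
st=read_state();p,R=st['position'],st['ee_rot'];print(p,R.round(3).tolist(),st['contact_force'])
print(overlay('side12',(200,200,300,300),6,'os',p,R,.004,-.0015))
crop('wrist12',210,150,450,390,2.4,'w12')
E
```

```text
clock: 17.43
position: [0.4655, -0.1731, 0.2587]
ee_rot: [[-0.001, -0.035, 0.999], [0.001, 0.999, 0.035], [-1.0, 0.001, -0.001]]
contact_force: [0.1, 0.6, -1.9]
finger_gap: 0.0114
clock: 17.68
position: [0.4644, -0.1739, 0.2598]
ee_rot: [[0.0, -0.034, 0.999], [-0.0, 0.999, 0.034], [-1.0, -0.0, 0.0]]
contact_force: [-1.1, 0.2, -2.3]
finger_gap: 0.0113
[ 0.46431426 -0.17410558  0.25986444] [[0.0, -0.034, 0.999], [-0.0, 0.999, 0.034], [-1.0, -0.0, 0.0]] [ 0.13020035 -0.10372059 -1.4011597 ]
[ 0.46437409 -0.17561221  0.24056505]
```

View pics/os.png

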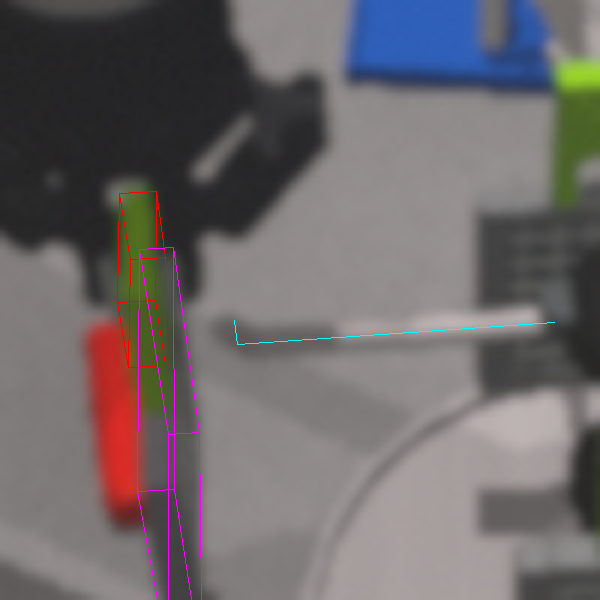

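View pics/w12.png

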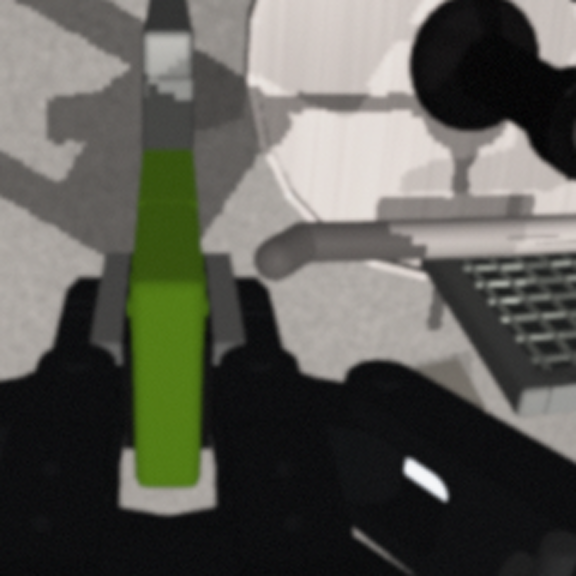

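Run:
```python
from ov import *
st=read_state();p,R=st['position'],st['ee_rot']
overlay('wrist12',(210,150,450,390),2.4,'ow',p,R,.004,-.0015,wr=True)
overlay('top12',(300,150,420,280),4.6,'ot',p,R,.004,-.0015)
```

```text
(no output)
```

View pics/ow.png

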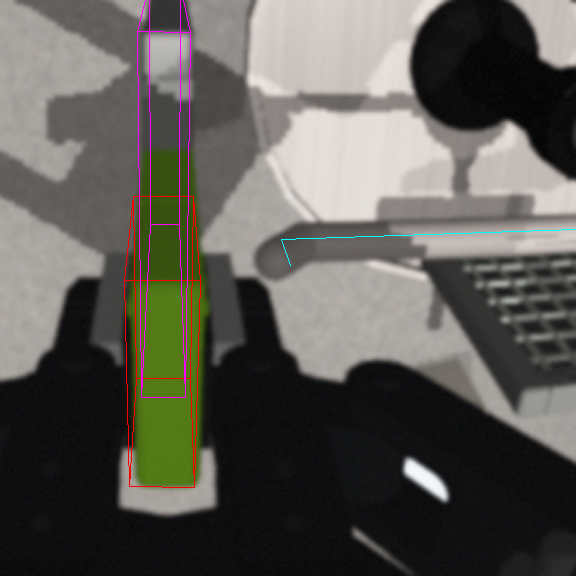

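View pics/ot.png

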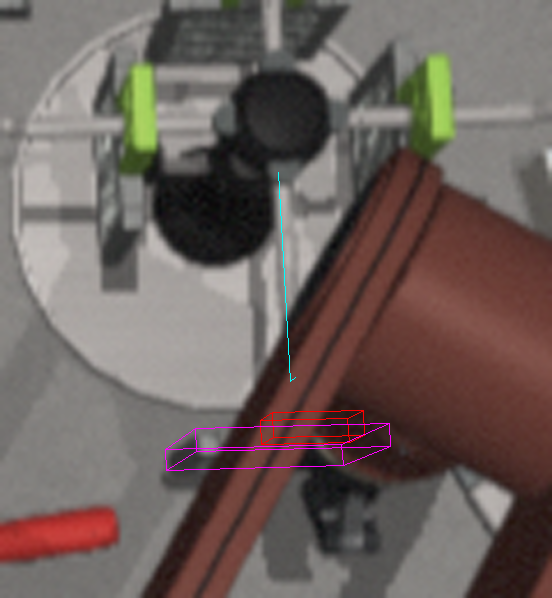

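Aligned within about 1–2 mm in the wrist and side views. I'll thread it slowly while watching the force.

```bash
python3 -m inch '0 0 5 0 0 0 0; 0 0 5 0 0 0 0; 0 0 0 0 0 0 0'
python3 -m inch '0 0 4 0 0 0 0; 0 0 4 0 0 0 0; 0 0 0 0 0 0 0'
python3 - <<'E'
from ov import *
snap('wrist','wrist13');snap('side','side13')
crop('wrist13',230,180,400,330,3.5,'w13');crop('side13',200,200,300,300,6,'s13')
E
```

```text
clock: 18.08
position: [0.4754, -0.1738, 0.2597]
ee_rot: [[0.001, -0.034, 0.999], [-0.0, 0.999, 0.034], [-1.0, -0.0, 0.001]]
contact_force: [-0.9, 0.1, -1.8]
finger_gap: 0.0119
clock: 18.33
position: [0.4833, -0.1734, 0.2594]
ee_rot: [[0.0, -0.034, 0.999], [0.0, 0.999, 0.034], [-1.0, 0.0, 0.0]]
contact_force: [-0.1, 0.5, -1.8]
finger_gap: 0.0116
```

View pics/w13.png

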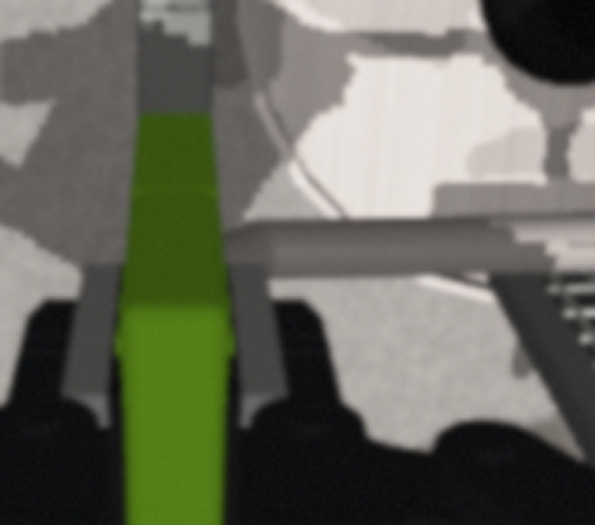

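View pics/s13.png

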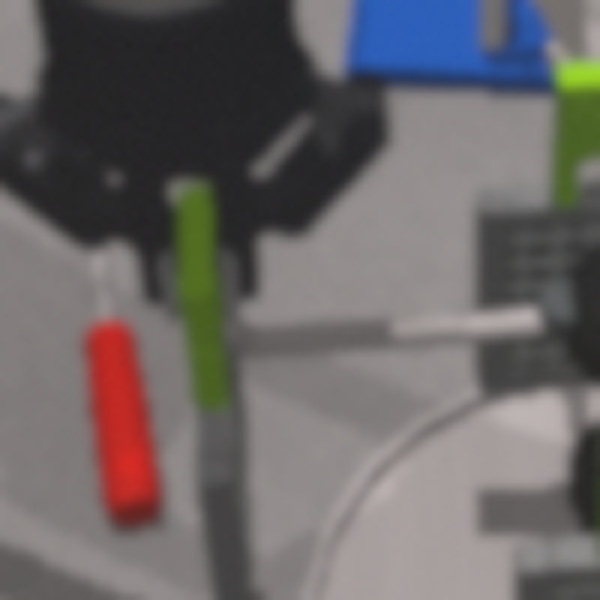

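```bash
python3 -m inch '0 0 4 0 0 0 0; 0 0 4 0 0 0 0; 0 0 0 0 0 0 0'
python3 -m inch '0 0 4 0 0 0 0; 0 0 4 0 0 0 0; 0 0 0 0 0 0 0'
python3 - <<'E'
from ov import *
snap('wrist','wrist14');snap('side','side14')
crop('wrist14',230,180,400,330,3.5,'w14');crop('side14',200,200,300,300,6,'s14')
E
```

```text
clock: 18.68
position: [0.4913, -0.1732, 0.2595]
ee_rot: [[0.0, -0.034, 0.999], [0.0, 0.999, 0.034], [-1.0, -0.0, 0.0]]
contact_force: [-0.2, -0.1, -1.9]
finger_gap: 0.0114
clock: 18.93
position: [0.4993, -0.1729, 0.2595]
ee_rot: [[0.0, -0.034, 0.999], [0.0, 0.999, 0.034], [-1.0, 0.0, 0.0]]
contact_force: [-0.6, 0.7, -2.0]
finger_gap: 0.0112
```

View pics/w14.png

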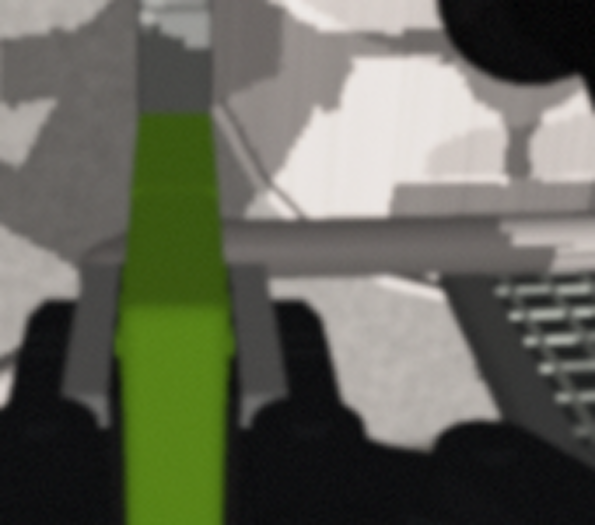

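View pics/s14.png

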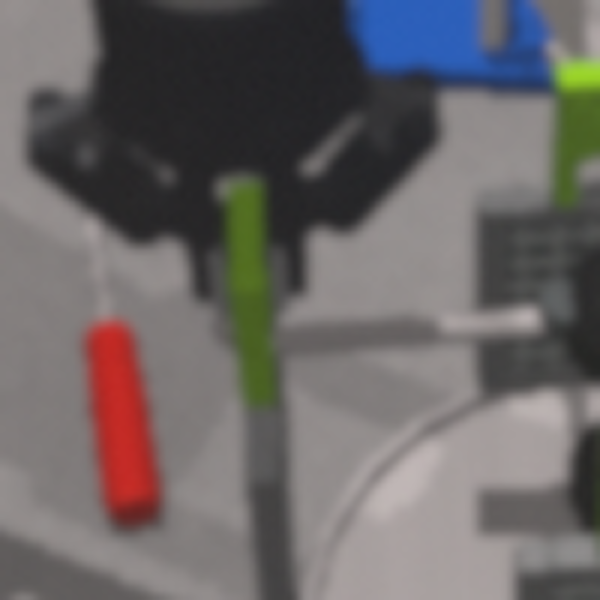

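The tip now shows on the robot's side of the tab, so it is threaded with no contact force. I'll carry on to about r = 92 mm.

```bash
python3 -m inch '0 0 8 0 0 0 0; 0 0 8 0 0 0 0; 0 0 8 0 0 0 0; 0 0 8 0 0 0 0; 0 0 6 0 0 0 0'
python3 -m inch '0 0 0 0 0 0 0; 0 0 0 0 0 0 0'
python3 -m inch '3 0 0 0 0 0 0; 3 0 0 0 0 0 0; 0 0 0 0 0 0 0'
python3 -m inch '3 0 0 0 0 0 0; 2 0 0 0 0 0 0; 0 0 0 0 0 0 0'
```

```text
clock: 19.45
position: [0.5377, -0.1715, 0.2594]
ee_rot: [[0.0, -0.034, 0.999], [0.0, 0.999, 0.034], [-1.0, 0.0, 0.0]]
contact_force: [1.0, -0.4, -1.4]
finger_gap: 0.0115
clock: 19.62
position: [0.5369, -0.1715, 0.2592]
ee_rot: [[-0.001, -0.034, 0.999], [0.0, 0.999, 0.034], [-1.0, 0.0, -0.001]]
contact_force: [-0.9, 0.6, -2.0]
finger_gap: 0.0116
clock: 19.87
position: [0.5359, -0.1714, 0.2525]
ee_rot: [[-0.001, -0.034, 0.999], [0.001, 0.999, 0.034], [-1.0, 0.001, -0.001]]
contact_force: [-0.2, -0.8, -2.1]
finger_gap: 0.0118
clock: 20.12
position: [0.5362, -0.1715, 0.2478]
ee_rot: [[-0.001, -0.034, 0.999], [0.0, 0.999, 0.034], [-1.0, 0.0, -0.001]]
contact_force: [0.2, 0.0, -1.9]
finger_gap: 0.0111
```

```bash
python3 -m inch '2 0 0 0 0 0 0; 0 0 0 0 0 0 0'
python3 -m inch '2 0 0 0 0 0 0; 0 0 0 0 0 0 0'
python3 -m inch '1 0 0 0 0 0 0; 0 0 0 0 0 0 0'
```

```text
clock: 20.28
position: [0.5365, -0.1716, 0.2461]
ee_rot: [[-0.0, -0.034, 0.999], [0.0, 0.999, 0.034], [-1.0, 0.0, -0.0]]
contact_force: [0.1, 1.0, -1.9]
finger_gap: 0.0112
clock: 20.45
position: [0.5365, -0.1715, 0.2441]
ee_rot: [[-0.0, -0.034, 0.999], [0.0, 0.999, 0.034], [-1.0, 0.0, -0.0]]
contact_force: [-0.8, -0.3, -2.5]
finger_gap: 0.0117
clock: 20.62
position: [0.5366, -0.1716, 0.2433]
ee_rot: [[-0.0, -0.034, 0.999], [0.0, 0.999, 0.034], [-1.0, 0.0, -0.0]]
contact_force: [-0.3, 0.8, -1.3]
finger_gap: 0.0114
```

```bash
python3 -m inch '1 0 0 0 0 0 0; 0 0 0 0 0 0 0'
python3 -m inch '1 0 0 0 0 0 0; 0 0 0 0 0 0 0'
python3 -m inch '1 0 0 0 0 0 0; 0 0 0 0 0 0 0'
```

```text
clock: 20.78
position: [0.5366, -0.1716, 0.2423]
ee_rot: [[-0.0, -0.034, 0.999], [0.0, 0.999, 0.034], [-1.0, 0.0, -0.0]]
contact_force: [0.2, -0.5, -2.2]
finger_gap: 0.0114
clock: 20.95
position: [0.5365, -0.1716, 0.2413]
ee_rot: [[-0.0, -0.034, 0.999], [0.0, 0.999, 0.034], [-1.0, 0.0, -0.0]]
contact_force: [-0.1, 0.0, -1.9]
finger_gap: 0.0113
clock: 21.12
position: [0.5367, -0.1716, 0.2408]
ee_rot: [[0.0, -0.034, 0.999], [-0.0, 0.999, 0.034], [-1.0, -0.0, 0.0]]
contact_force: [-0.6, 0.3, -0.4]
finger_gap: 0.0111
```

```bash
python3 -m inch '1 0 0 0 0 0 0; 0 0 0 0 0 0 0'
python3 - <<'E'
from ov import *
snap('wrist','wrist15');snap('side','side15')
crop('wrist15',210,150,410,330,3.2,'w15');crop('side15',200,190,330,300,5.5,'s15')
E
```

```text
clock: 21.28
position: [0.5368, -0.1718, 0.2405]
ee_rot: [[0.001, -0.034, 0.999], [-0.001, 0.999, 0.034], [-1.0, -0.001, 0.001]]
contact_force: [-1.3, 0.0, 3.6]
finger_gap: 0.0115
```

View pics/s15.png

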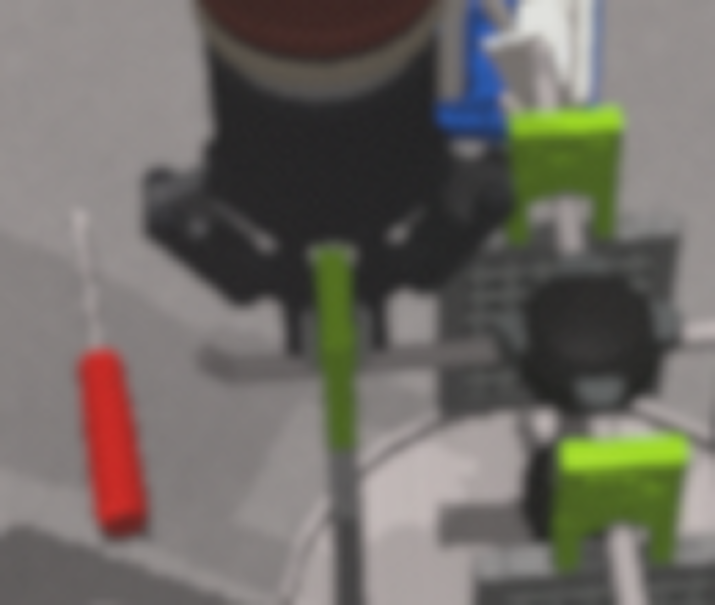

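View pics/w15.png

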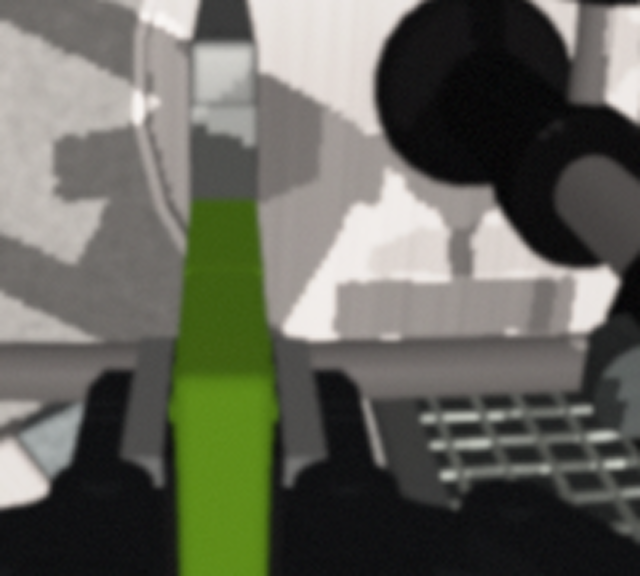

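The branch now carries the filter. I'll release gently with a small opening.

```bash
python3 -m inch '0 0 0 0 0 0 14; 0 0 0 0 0 0 17; 0 0 0 0 0 0 20; 0 0 0 0 0 0 25; 0 0 0 0 0 0 28'
python3 -m inch '0 0 0 0 0 0 30; 0 0 0 0 0 0 30'
python3 - <<'E'
from ov import *
snap('wrist','wrist16')
crop('wrist16',210,150,410,330,3.2,'w16')
E
```

```text
clock: 21.8
position: [0.5365, -0.1716, 0.2391]
ee_rot: [[-0.0, -0.034, 0.999], [0.0, 0.999, 0.034], [-1.0, 0.0, -0.0]]
contact_force: [-0.5, -0.2, 0.6]
finger_gap: 0.0281
clock: 21.97
position: [0.5366, -0.1716, 0.2393]
ee_rot: [[-0.0, -0.034, 0.999], [0.0, 0.999, 0.034], [-1.0, 0.0, -0.0]]
contact_force: [0.5, 0.6, 0.2]
finger_gap: 0.0298
```

View pics/w16.png

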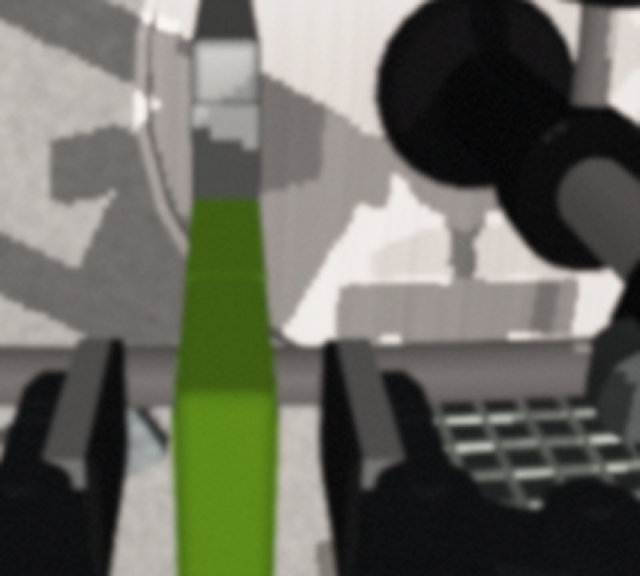

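Free on both sides. I'll lift straight up slowly, then back away.

```bash
python3 -m inch '-5 0 0 0 0 0 30; -8 0 0 0 0 0 30; -10 0 0 0 0 0 30; -12 0 0 0 0 0 30; -15 0 0 0 0 0 30'
python3 -m inch '-20 0 0 0 0 0 30; -25 0 0 0 0 0 30; -25 0 0 0 0 0 30; -10 0 -20 0 0 0 30; 0 0 -30 0 0 0 30'
python3 -m inch '0 0 -30 0 0 0 30; 0 0 -30 0 0 0 30; 0 0 -20 0 0 0 30; 0 0 0 0 0 0 30; 0 0 0 0 0 0 30'
python3 - <<'E'
from ov import *
snap('side','side17');snap('top','top17')
crop('side17',200,170,360,300,4.8,'s17');crop('top17',290,110,430,250,4.2,'t17')
E
```

```text
clock: 22.43
position: [0.5365, -0.1716, 0.2907]
ee_rot: [[-0.0, -0.034, 0.999], [0.0, 0.999, 0.034], [-1.0, 0.0, -0.0]]
contact_force: [0.1, -0.1, 0.1]
finger_gap: 0.0297
clock: 22.85
position: [0.4884, -0.1738, 0.3744]
ee_rot: [[0.007, -0.035, 0.999], [-0.003, 0.999, 0.035], [-1.0, -0.003, 0.007]]
contact_force: [-0.8, -0.6, 0.2]
finger_gap: 0.0301
clock: 23.27
position: [0.4065, -0.1763, 0.3715]
ee_rot: [[0.003, -0.033, 0.999], [-0.002, 0.999, 0.033], [-1.0, -0.002, 0.003]]
contact_force: [0.1, -0.2, 0.0]
finger_gap: 0.0301
```

View pics/s17.png

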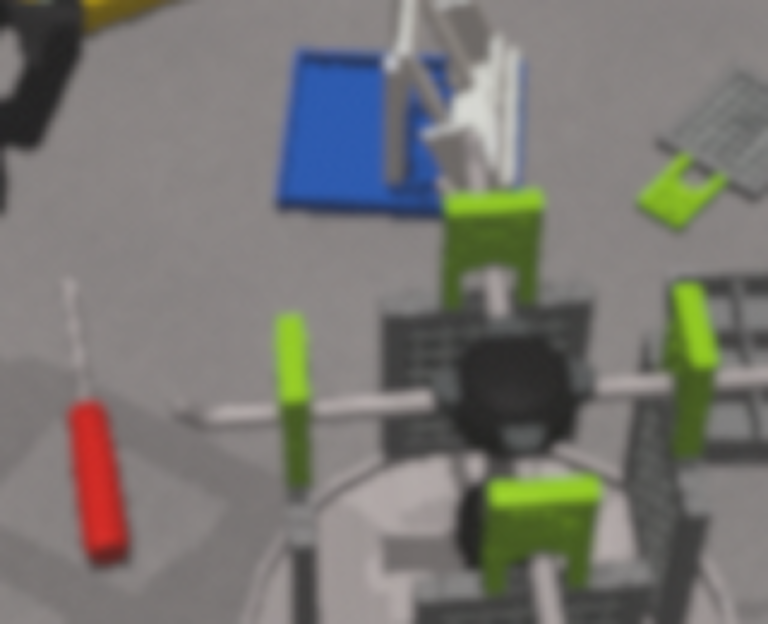

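View pics/t17.png

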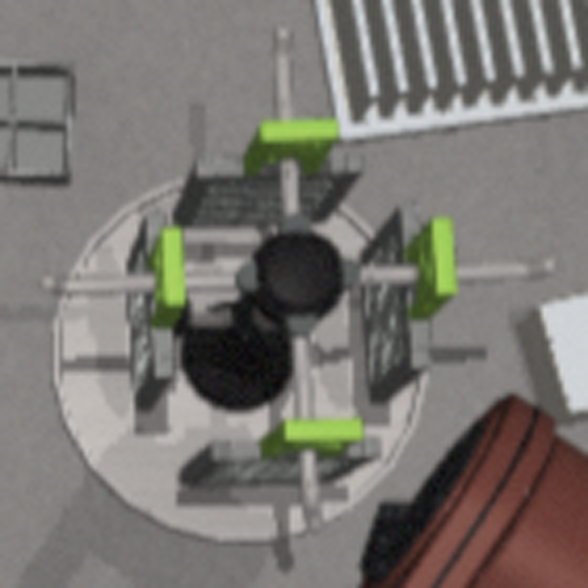

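The filter hangs upright on the -x branch. I'll let it settle for a second, compare pictures for motion, and hand in.

```bash
python3 -m inch '0 0 0 0 0 0 30; 0 0 0 0 0 0 30; 0 0 0 0 0 0 30; 0 0 0 0 0 0 30; 0 0 0 0 0 0 30'
python3 -m inch '0 0 0 0 0 0 30; 0 0 0 0 0 0 30; 0 0 0 0 0 0 30; 0 0 0 0 0 0 30; 0 0 0 0 0 0 30'
python3 - <<'E'
from ov import *
a=load('side17')['frame'].astype(int);b=snap('side','side18')['frame'].astype(int)
t=load('top17')['frame'].astype(int);u=snap('top','top18')['frame'].astype(int)
print('diff tree',abs(a-b)[215:330,230:360].mean(),abs(a-b)[215:330,230:360].max(),'bg',abs(a-b)[330:400,20:120].mean(),abs(t-u)[110:230,290:370].max())
close_job()
E
```

```text
clock: 23.78
position: [0.4069, -0.1759, 0.3692]
ee_rot: [[-0.001, -0.034, 0.999], [0.0, 0.999, 0.034], [-1.0, 0.0, -0.001]]
contact_force: [0.1, 0.4, -0.2]
finger_gap: 0.0302
clock: 24.2
position: [0.4067, -0.176, 0.3695]
ee_rot: [[0.0, -0.034, 0.999], [-0.0, 0.999, 0.034], [-1.0, -0.0, 0.0]]
contact_force: [0.1, 1.3, -0.5]
finger_gap: 0.0297
diff tree 0.4899888517279822 16 bg 0.398 18
the job is handed in; nothing more can be done
```

The rinsed filter is hanging by its eye on the once empty branch, which points to the robot's side, and I handed the job in at about 24 s. No verdict was reported.

- **Turning the tree:** I pushed the empty branch clockwise with shut fingers until it was within about 2° of -x. Pushing it never read more than about 2 N at the wrist.
- **Branch height:** I felt for the branch from above. The axis is at about 0.2326 m, and that press reached 14.5 N at the wrist.
- **Filter:** I drew it out of the easel along its z and threaded its eye over the upturned branch end with no contact force. I then lowered it until the branch took its weight and opened the fingers only to 30 mm before lifting off.
- **Last checks:** The side and top pictures show the filter hanging straight at about 92 mm from the post, with the arm well clear. Pictures about 0.9 s apart differed only at noise level, so nothing was seen to move. I saw no bystander moved in the pictures, but I did not measure them.
- **What disagreed:** The camera put the branch about 1–2 mm higher than I felt it, and its tip about 4 mm nearer the robot than my model. The filter met the branch about 1 mm lower than computed. None of this affected the hanging.

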